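# Load the bench cleaner, break the hood stay and shut the hood

## Task

Thread all the loose aluminium collars fully home on the post in the bench cleaner, stacked in order of size with the widest at the bottom and the narrowest on top. Then break the locked hood stay at its knuckle, and only after that lower the hood gently until it is fully shut, without letting it drop. Leave the other things on the bench where they are.

Things in the scene. Friction and masses are not known exactly. Their poses are not given: they have to be found in the camera images.
- cleaner: Bench cleaner, fixed: an open-topped grey tank 190 deep (x) x 200 wide (y) x 80 mm high, walls 8 mm, tank floor 12 mm above the bench. Origin: centre of its underside; x points away from its front panel towards the hood's hinge on the far rim, y to the left seen from its front, z up. Its yaw varies.
- post_base (a point): Foot of the upright steel post in the tank, on the tank floor (axes as the cleaner's). The post is 16 mm in diameter and 60 mm high with a 7 mm cone at its tip; it stands on the tank's centre line, 15 mm to the front of the centre.
- hood_bar (a point): Middle of the hood's round handle bar: 12 mm in diameter, 120 mm long, along the cleaner's y, free to grip between its two brackets (100 mm apart). It stands 36 mm out from the hood's free edge and turns on an arc of 226 mm radius about hood_hinge; at the start it is some 0.31 m up, shut it is 84 mm above the bench, in front of the tank.
- hood_hinge (a point): Middle of the hood's hinge axis, on the tank's far rim, 80 mm above the bench; the axis runs along the cleaner's y. The hood is a plate 190 x 200 x 8 mm of 0.5 kg.
- hood (a joint): Angle of the hood, rad: 0 as found (open, 85 degrees up), growing as it closes, 1.484 fully shut. The hinge is stiff: with the stay broken it holds the hood while that is steep (joint below about 0.3), but lower down the hood drops if let go. The locked stay does not let it close.
- knuckle_pin (a point): Middle of the free outboard part of the stay's knuckle pin: a ribbed dark cylinder 16 mm thick along the cleaner's y, 36 mm of it sticking out on the tank's left beyond the stay's flat links. The stay is two steel links, 113 mm each, end to end from stay_foot up to the hood's left edge; locked, the knuckle lies 8 mm off straight, up and to the front, against its stop.
- stay_foot (a point): On the axis of the lower link's pivot on the tank's left side, 50 mm above the bench, at the knuckle pin's y. The knuckle pin swings about this axis at 113 mm: to break the stay push the pin (a few newtons) away from the front panel and down round that arc.
- knuckle (a joint): Fold of the stay at its knuckle, rad: 0 locked against its stop, 0.14 the two links in line (dead centre), larger when broken and folding away from the robot, about 3 with the hood shut.
- collar_66: Plain turned aluminium collar (flat ring), outer diameter 66 mm, bore 20.5 mm, 11 mm thick, lying flat; may be absent. Origin: centre of its underside.
- collar_58: Plain turned aluminium collar (flat ring), outer diameter 58 mm, bore 20.5 mm, 11 mm thick, lying flat; may be absent. Origin: centre of its underside.
- collar_50: Plain turned aluminium collar (flat ring), outer diameter 50 mm, bore 20.5 mm, 11 mm thick, lying flat; may be absent. Origin: centre of its underside.
- collar_42: Plain turned aluminium collar (flat ring), outer diameter 42 mm, bore 20.5 mm, 11 mm thick, lying flat; may be absent. Origin: centre of its underside.
- collar_34: Plain turned aluminium collar (flat ring), outer diameter 34 mm, bore 20.5 mm, 11 mm thick, lying flat; may be absent. Origin: centre of its underside.
- paste_tin: Bystander: a round open white tin, 69 mm wide, 38 mm high; origin at its underside.
- pliers: Bystander: pliers with yellow and black grips, 59 x 189 x 14 mm, lying flat.
- bench_block: Bystander: a square steel bench block, 60 x 60 x 19 mm; origin at its underside.
Not all that is in view belongs to the job. Leave any purple look-alike of the collar_42 alone. What is shaped like the collar_58 but turquoise is not meant.

How it is judged:
On the way, in this order (a step that is already met when the one before it is completed fails the run):
1. all collars are home on the post, widest at the bottom (horizontal distance between each of collar_66, collar_58, collar_50, collar_42, collar_34 and post_base below 0.005 m and z of collar_66 in the frame of post_base below 0.004 m and angle between each of collar_66, collar_58, collar_50, collar_42, collar_34's own z axis and vertical below 0.08 rad and z of collar_58 in the frame of post_base below 0.015 m and z of each of collar_58, collar_50, collar_42, collar_34 in the frame of collar_66 above 0.007 m and z of collar_50 in the frame of post_base below 0.026 m and z of each of collar_50, collar_42, collar_34 in the frame of collar_58 above 0.007 m and z of collar_42 in the frame of post_base below 0.037 m and z of each of collar_42, collar_34 in the frame of collar_50 above 0.007 m and z of collar_34 in the frame of post_base below 0.048 m and z of collar_34 in the frame of collar_42 above 0.007 m), for 0.2 s.
2. the stay is broken at its knuckle, past dead centre, the hood still up (value of joint knuckle above 0.25 rad and value of joint hood below 0.6 rad), for 0.1 s.
3. the hood is shut (value of joint hood above 1.44 rad), for 0.2 s.
At the end, for the whole second after the job is handed in: The hood is shut (within 0.044 rad), the stay folded, and every collar present is on the post (within 5 mm of its axis, level within 0.08 rad, down to within 4 mm of the lowest place its rank allows), each one above all wider ones, at rest (all of step 1 and value of joint hood above 1.44 rad and value of joint knuckle above 2 rad and linear speed of each of collar_66, collar_58, collar_50, collar_42, collar_34 below 0.02 m/s); the robot touches nothing.
It fails at once if the hood drops or is slammed (closing faster than 1.3 rad/s) (value of joint hood above 0.3 rad and velocity of joint hood above 1.3 rad/s).
It fails at once if a bystander (paste_tin) is moved more than 3 cm (distance of paste_tin from where it was at the start of the episode above 0.03 m).
It fails at once if a bystander (pliers) is moved more than 3 cm (distance of pliers from where it was at the start of the episode above 0.03 m).
It fails at once if a bystander (bench_block) is moved more than 3 cm (distance of bench_block from where it was at the start of the episode above 0.03 m).
Of collar_66, collar_58, collar_50, collar_42, collar_34 only 3 to 5 are there at a start; the rules pass over those that are not, and their reading is None.
At some moment in a run one of collar_66, collar_58, collar_50, collar_42, collar_34 may be knocked a few centimetres aside while the robot is not near it.
It also fails if it takes over 210 s, if anything falls off the work surface, if the arm or the gripper's body presses on something with over 40 N, if the wrist force passes 120 N, or if a joint passes its speed limit or range.

## Robot

A 7-joint arm with a two-finger parallel gripper is mounted at the origin on a cart in front of the work surface, level with it; the furniture and walls round the work are solid. World frame = base frame: x ahead of the robot, y to its left, z up, the work surface at z = 0. Lengths are in m, angles in rad, forces in N, time in s.
With the tool pointing down it reaches from about 0.4 to 0.925 m from the base axis. Payload 4.1 kg.
Tool frame: the origin (TCP) lies on the centre line of the jaws, within the pads' length; the fingertips stand 19 mm ahead of it and the grasp point (between the pads) is the TCP; z points along the fingers, y is the line along which they close (so a half turn about z gives the same grasp; the last joint's range is limited). The gripper opens to 85 mm and grips with 20 to 120 N. Pads are 22 mm wide; open, the fingers measure 114 mm over their backs; the gripper's body (76 mm by 85 mm) begins 54 mm behind the grasp point. The pads swing forward as they close: fully open they stand 13 mm farther back than shut.
Start: joints at [-1.403, 0.398, 0.045, 1.537, -0.019, 1.207, -0.051], TCP at [0.171, 0.627, 0.25] pointing down, gripper open.
Joint ranges: [-2.82, 2.82], [-0.49, 2.23], [-1.37, 1.46], [0, 2.46], [-1.36, 4.5], [0.23, 2], [-2.94, 2.94]. Speed limits (rad/s): [2.57, 2.57, 3.14, 3.14, 3.14, 3.14, 3.14].

## Interface

Orientations are given as a unit quaternion [w, x, y, z].
In Python, from cell import ctrl gives the robot as it stands.
- The arm moves only by the shell command python3 -m jog 'ROWS' [FORCE]. ROWS is JSON, a list of rows, each an object of numbers: "dx", "dy", "dz": the shift along the tool's x, y, z in mm; "ax", "ay", "az": the turn, a rotation vector about the tool's x, y, z in rad; "hand": the opening, from 0 (shut) to 1 (fully open). In form: [{"dx": .., "dy": .., "dz": .., "ax": .., "ay": .., "az": .., "hand": ..}, ...]. A call has exactly 10 rows; each row is the pose to reach, as a shift and turn from the pose commanded when the call began, along the tool's axes at that moment; what a row does not reach only later rows make up. A row lasts 1/8 s, in which the tool goes at most 62.5 mm and 10.7 degrees, less where a joint would pass 70% of its speed; a pose out of reach is approached as far as the arm can. A call with a gripper value outside its range is refused whole. The fingers move at their own pace and stop on an object; FORCE is the grip in N (left out, the last holds). Time passes only in rows, so rows that repeat a pose let the fingers close, or fill a call up. It gives the time, the measured TCP pose, the force, the opening and the grip force at its end, in the units of the state.
- ctrl.state(): the state, without advancing time (a new reading comes with each control period).
- ctrl.get_image(name): name is "scene" or "top" or "wrist"; returns a dict with "pixels" (384x512x3 uint8, red, green, blue), "fovy" (degrees; the focal length in pixels is half the picture's height over the tangent of half this angle, whatever the lens; pixels are square), "cx", "cy" (the principal point, pixels), "k1" (the pictures are not rectified: a ray, as slopes to the right and down, at radius r is drawn at 1 + k1 r^2 times it, then the intrinsics apply), "world_from_camera" (4x4, takes a point from camera to world coordinates). Camera axes: x right, y down, z forward; pixel columns grow to the right and rows downward; lengths in m; the calibration is good to about 2 mm. A picture is of the moment at which its call begins. There is no depth.
- ctrl.job_done(): hands the job in; it is judged then, once.
The state is a dict: "time_s": time; "joint_pos": joint angles; "dq": joint speeds; "joint_efforts": joint torques, N m; "ee_pos": TCP position; "orientation": TCP orientation; "wrist_force": force on the tool from outside, world axes, zero at the start; "ft_torque": the same for the moment, N m; "opening": opening from 0.0 (shut) to 1.0 (fully open); "finger_force": force on a finger pad.
Only numpy, scipy, OpenCV 4.12 (cv2) and the standard library are available. Lean on these libraries where they do the work, as an engineer would, in place of code of your own. Each camera call takes 0.05 s, during which the arm holds its last target. There are 200 camera calls.

## Working session

There is one attempt and no reset: what is moved stays moved. The work goes in short steps, Python scripts to look and compute and a shell command to move; the robot and the scene stay as the last step left them, time stands still between calls to the robot, and variables do not carry over. Pictures are saved under pics/ and viewed, at most 14 in all, crops included, and the job is handed in when it is done.

```bash
ls; mkdir -p pics; python3 - <<'E'
from cell import ctrl
import cv2,numpy as np
print(ctrl.state())
for n in ["scene","top","wrist"]:
    im=ctrl.get_image(n); cv2.imwrite(f"pics/{n}0.png",im["pixels"][:,:,::-1])
    print(n,im["fovy"],im["cx"],im["cy"],im["k1"],np.round(im["world_from_camera"],3).tolist())
E
```

```text
pics
{'time_s': 0.0, 'joint_pos': array([-1.40299484,  0.39917701,  0.04505043,  1.53789791, -0.01871341,
        1.206879  , -0.05073074]), 'dq': array([-6.51676771e-05, -2.29522362e-03,  7.43893754e-04, -2.35794865e-03,
        2.11819469e-03, -7.29669921e-04, -1.52063901e-03]), 'joint_efforts': array([ 5.28312012e-04, -4.75131583e+01,  1.36513274e+00, -2.54214835e+01,
        1.17191597e-02,  9.46625602e-03, -4.66192930e-06]), 'ee_pos': array([0.17119547, 0.62642834, 0.24926547]), 'orientation': array([-6.53374628e-05,  1.32975157e-01,  9.91118897e-01, -9.67497076e-04]), 'wrist_force': array([-0.27124659,  0.57014176, -0.28799762]), 'ft_torque': array([-0.00531518, -0.05281285,  0.05319711]), 'finger_force': 0.0, 'opening': 0.9988140846009349}
scene 42.75413631722641 248.80383256385394 181.15551502729804 0.03226733008748789 [[0.717, -0.482, 0.503, -0.169], [-0.697, -0.501, 0.513, -0.867], [0.005, -0.719, -0.695, 1.244], [0.0, 0.0, 0.0, 1.0]]
top 46.633140166342876 256.1400671363506 193.90031125073023 -0.12009771692748142 [[0.076, -0.901, 0.427, -0.18], [-0.997, -0.066, 0.039, -0.143], [-0.007, -0.428, -0.904, 1.784], [0.0, 0.0, 0.0, 1.0]]
wrist 67.22940632358127 254.89417811138867 184.40143862120757 -0.052852006181486715 [[0.264, 0.925, 0.273, 0.102], [0.965, -0.252, -0.076, 0.646], [-0.002, 0.283, -0.959, 0.374], [0.0, 0.0, 0.0, 1.0]]
```

View pics/scene0.png

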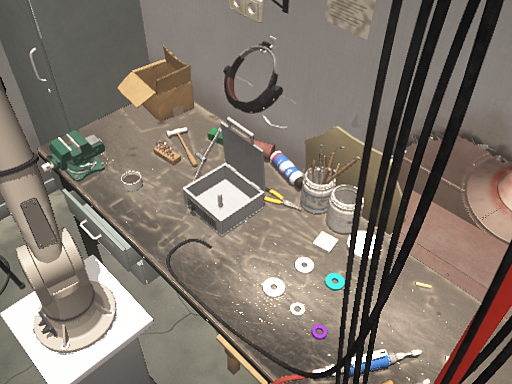

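View pics/top0.png

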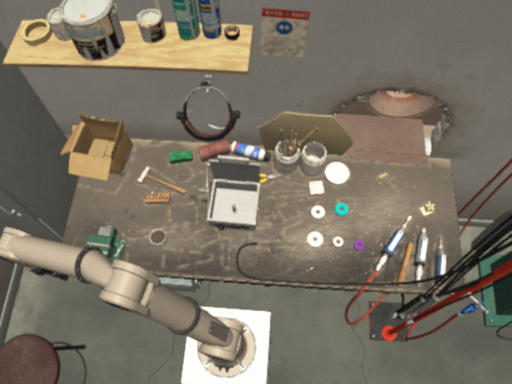

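The scene view shows three aluminium rings at about (304,265), (273,288) and (298,309), a turquoise ring at (335,282) and a purple one at (320,331). The tank is near (228,200) with the post at (220,201), and the tin is at (131,181). The top view agrees: rings at (318,212), (315,239) and (338,241).

```bash
cat > h.py <<'E'
import cv2,numpy as np
from cell import ctrl
from scipy.spatial.transform import Rotation as R
def K(im):
    f=im["pixels"].shape[0]/2/np.tan(np.radians(im["fovy"])/2)
    return np.array([[f,0,im["cx"]],[0,f,im["cy"]],[0,0,1]]),np.array([im["k1"],0,0,0.])
def grab(n,save=None):
    im=ctrl.get_image(n)
    if save: cv2.imwrite(f"pics/{save}.png",im["pixels"][:,:,::-1])
    return im
def rays(im,uv):
    k,d=K(im); p=cv2.undistortPoints(np.array(uv,float).reshape(-1,1,2),k,d).reshape(-1,2)
    T=np.array(im["world_from_camera"]); return T[:3,3],np.c_[p,np.ones(len(p))]@T[:3,:3].T
def onz(im,uv,z):
    o,d=rays(im,uv); return o+d*((z-o[2])/d[:,2])[:,None]
def two(ima,uva,imb,uvb):
    out=[]
    for a,b in zip(np.reshape(uva,(-1,2)),np.reshape(uvb,(-1,2))):
        A=[];B=[]
        for im,p in((ima,a),(imb,b)):
            o,d=rays(im,[p]); d=d[0]/np.linalg.norm(d[0]); P=np.eye(3)-np.outer(d,d); A.append(P);B.append(P@o)
        x,r,_,_=np.linalg.lstsq(np.vstack(A),np.hstack(B),rcond=None); out.append(np.r_[x,np.sqrt(r[0])])
    return np.array(out)
def proj(im,X):
    k,d=K(im);T=np.linalg.inv(im["world_from_camera"])
    return cv2.projectPoints(np.array(X,float).reshape(-1,1,3),cv2.Rodrigues(T[:3,:3])[0],T[:3,3],k,d)[0].reshape(-1,2)
def tool():
    s=ctrl.state();q=s["orientation"];return s["ee_pos"],R.from_quat([*q[1:],q[0]]).as_matrix()
def bright(im,s=60,v=150):
    h=cv2.cvtColor(im["pixels"],cv2.COLOR_RGB2HSV);return ((h[...,1]<s)&(h[...,2]>v)).astype(np.uint8)
def blobs(im,m,z,amin=30,amax=4000):
    """outer contours -> (pixel, world centroid, size mm along min-area box on plane z, hole?)"""
    cs,hi=cv2.findContours(m,cv2.RETR_CCOMP,cv2.CHAIN_APPROX_NONE); r=[]
    for i,c in enumerate(cs):
        if hi[0][i][3]>=0 or not amin<cv2.contourArea(c)<amax: continue
        W=onz(im,c.reshape(-1,2),z)[:,:2]; b=cv2.minAreaRect((W*1000).astype(np.float32))
        M=cv2.moments((W*1e4).astype(np.float32)); r.append((c.reshape(-1,2).mean(0).round(),np.array(b[0]).round(1),np.array(b[1]).round(1),hi[0][i][2]>=0))
    return r
E
python3 - <<'E'
from h import *
for n in["scene","top"]:
    im=grab(n); 
    for b in blobs(im,bright(im),0.011): 
        if b[1][0]<900 and max(b[2])<110 and min(b[2])>20: print(n,*b)
    big=cv2.resize(im["pixels"][120:340,110:410][:,:,::-1] if n=="scene" else im["pixels"][130:290,60:360][:,:,::-1],None,fx=2.6,fy=2.6,interpolation=cv2.INTER_CUBIC); cv2.imwrite(f"pics/{n}1.png",big)
E
```

```text
scene [ 65. 290.] [19.9 83. ] [28.2 72.5] False
scene [ 89. 230.] [191.1 241.2] [ 27.8 100.1] False
scene [  5. 225.] [  9.8 441.8] [90.4 45.6] False
scene [ 56. 200.] [180.6 431.4] [97.  46.3] False
scene [182. 171.] [582.1 254.5] [ 27.  105.1] True
scene [ 47. 166.] [243.4 621.6] [37.9 38.8] False
scene [286. 165.] [882.3   9.7] [39.2 58.8] False
scene [217. 154.] [742.6 251.9] [104.1  64.7] True
scene [ 93. 139.] [447.8 640.3] [61.7 41.7] False
scene [176. 130.] [720.3 454.8] [35.5 86.7] False
top [147. 294.] [179.7 338.4] [25.8 94.7] False
top [419. 272.] [ 349.6 -767.1] [29.6 62.7] False
top [381. 262.] [ 382.8 -608.3] [25.5 83.8] False
top [443. 262.] [ 397.  -869.3] [ 21.7 102.4] False
top [297. 234.] [ 479.1 -250.6] [27.7 97.8] True
top [156. 236.] [430.7 340.5] [74.3 74.1] False
top [104. 231.] [433.4 573. ] [47.5 30.2] True
top [316. 187.] [ 710.4 -329.1] [69.3 70.8] False
top [273. 176.] [ 751.3 -137.3] [20.3 58.6] False
top [143. 174.] [722.8 454.4] [28.8 87.3] False
top [261. 153.] [865.8 -74.8] [28.8 63.4] False
top [249. 150.] [880.3 -12.3] [38.3 57. ] False
```

View pics/scene1.png

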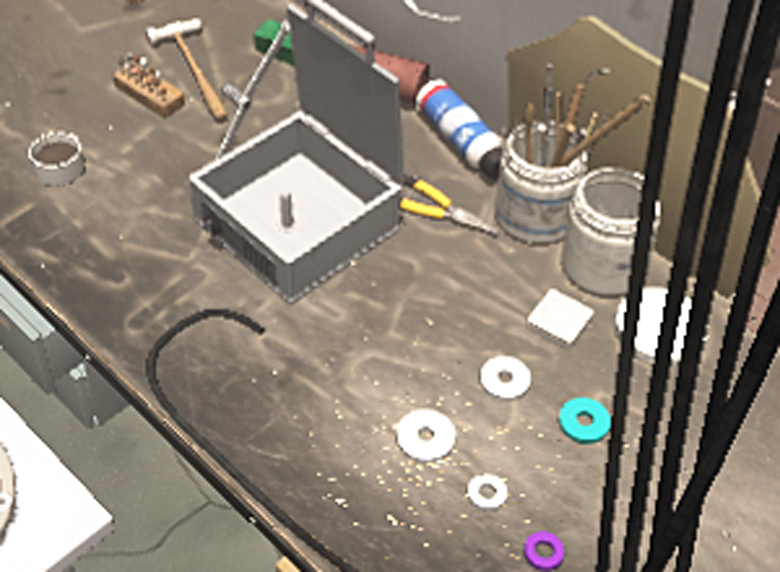

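The crop (x2.6, origin 110,120) shows clean white rings, the post at crop (286,210), the knuckle pin at about crop (237,95), the hood bar at crop (337,30), and pliers to the right of the tank. Next I measure each of these.

```bash
python3 - <<'E'
from h import *
def loc(im,m,win):
    k=np.zeros_like(m);x,y=win;k[y-17:y+17,x-17:x+17]=1
    cs,hi=cv2.findContours(m*k,cv2.RETR_EXTERNAL,cv2.CHAIN_APPROX_NONE)
    c=max(cs,key=cv2.contourArea).reshape(-1,2); return c
ims={n:grab(n) for n in("scene","top")}
guess={"A":((304,265),(318,212)),"B":((273,288),(315,239)),"C":((298,309),(338,241)),"tq":((335,282),(342,209)),"pur":((320,331),(360,245))}
for k,g in guess.items():
    uv=[]
    for (n,im),w in zip(ims.items(),g):
        h=cv2.cvtColor(im["pixels"],cv2.COLOR_RGB2HSV)
        m=((h[...,1]>120)&(h[...,2]>100)).astype(np.uint8) if k in("tq","pur") else bright(im,50,195)
        c=loc(im,m,w); W=onz(im,c,0.011)[:,:2]*1000
        (x,y),(a,b),_=cv2.fitEllipse(W.astype(np.float32)); (u,v),_,_=cv2.fitEllipse(c.astype(np.float32)); uv.append((u,v))
        # hole center
        print(k,n,"ctr",round(x,1),round(y,1),"ax",round(a,1),round(b,1),"px",round(u,1),round(v,1))
    print("   two-view",two(ims["scene"],uv[0],ims["top"],uv[1]).round(4))
t=ims["top"]; big=cv2.resize(t["pixels"][140:240,150:350][:,:,::-1],None,fx=4,fy=4,interpolation=cv2.INTER_CUBIC); cv2.imwrite("pics/top2.png",big)
s=ims["scene"]; big2=cv2.resize(s["pixels"][105:240,170:300][:,:,::-1],None,fx=4,fy=4,interpolation=cv2.INTER_CUBIC)
out=np.zeros((540,800,3),np.uint8); cv2.imwrite("pics/sc2.png",big2)
E
```

```text
A scene ctr 590.3 -338.3 ax 57.0 58.0 px 304.0 264.4
A top ctr 593.2 -337.8 ax 57.1 58.1 px 317.5 211.3
   two-view [[ 0.5929 -0.3376  0.0086  0.0017]]
B scene ctr 464.8 -326.7 ax 64.6 70.6 px 273.1 286.2
B top ctr 467.7 -328.5 ax 67.2 67.8 px 314.8 238.5
   two-view [[ 0.4654 -0.3279  0.0124  0.0021]]
C scene ctr 460.6 -425.3 ax 39.6 42.6 px 297.0 308.2
C top ctr 463.2 -425.4 ax 40.6 42.8 px 337.7 241.0
   two-view [[ 0.4622 -0.4252  0.01    0.0017]]
tq scene ctr 610.1 -441.6 ax 55.1 57.4 px 334.5 281.0
tq top ctr 613.4 -439.6 ax 53.1 55.0 px 341.0 208.6
   two-view [[ 0.6145 -0.4401  0.0055  0.0016]]
pur scene ctr 450.5 -514.8 ax 38.6 41.4 px 319.0 331.3
pur top ctr 452.2 -513.8 ax 36.5 38.3 px 358.6 244.8
   two-view [[ 0.4525 -0.5142  0.008   0.0009]]
```

View pics/top2.png

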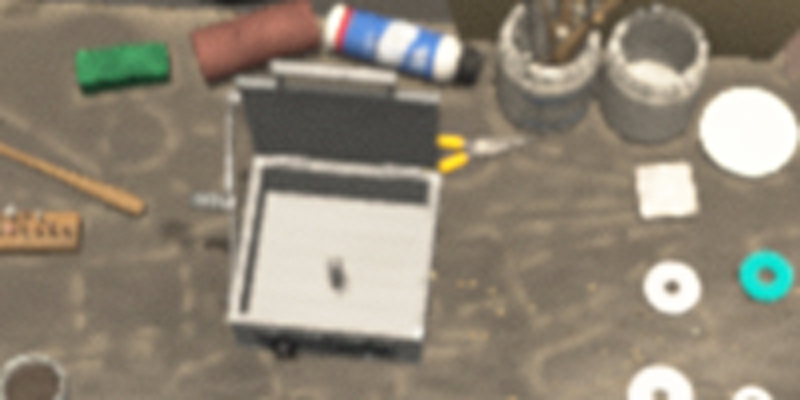

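View pics/sc2.png

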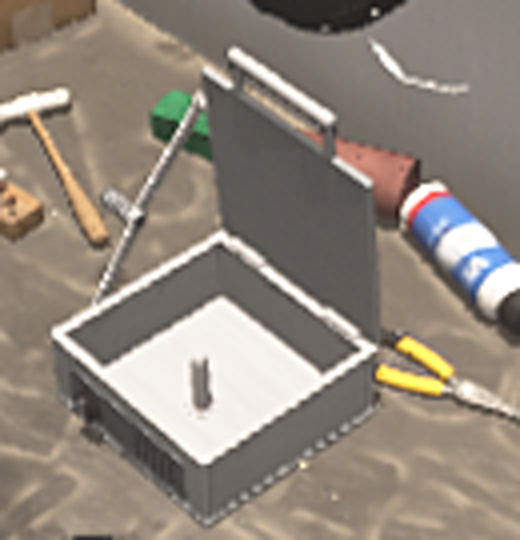

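The top crop (x4, origin 150,140) shows the rim corners at (232,322), (420,330), (440,168) and (255,160), the post tip at (334,262), the bar from (275,68) to (397,75), and the pin at about (210,200). The scene crop (x4, origin 170,105) shows rim corners at (57,335), (208,463), (377,347) and (225,237), the post from (199,360) to (203,405), the pin at (120,202), and the bar at (283,86).

```bash
python3 - <<'E'
from h import *
S=grab("scene");T=grab("top")
s=lambda *p:[((u+.5)/4-.5+170,(v+.5)/4-.5+105) for u,v in p]
t=lambda *p:[((u+.5)/4-.5+150,(v+.5)/4-.5+140) for u,v in p]
cs=s((57,335),(208,463),(377,347),(225,237)); ct=t((232,322),(420,330),(440,168),(255,160))
print("scene z.08",onz(S,cs,.08).round(3).tolist(),"\ntop",onz(T,ct,.08).round(3).tolist())
n=["c1","c2","c3","c4","posttip","postbase","pin","bar","barL","barR"]
a=cs+s((199,360),(203,405),(120,202),(283,86),(232,52),(333,120)); b=ct+t((334,262),(338,288),(210,200),(336,72),(275,68),(397,75))
for k,x in zip(n,two(S,a,T,b)): print(k,x.round(4))
E
```

```text
scene z.08 [[0.493, 0.118, 0.08], [0.489, -0.076, 0.08], [0.676, -0.078, 0.08], [0.677, 0.112, 0.08]] 
top [[0.49, 0.121, 0.08], [0.496, -0.073, 0.08], [0.683, -0.08, 0.08], [0.679, 0.12, 0.08]]
c1 [0.4933 0.1217 0.0761 0.0021]
c2 [ 0.495  -0.072   0.0743  0.0041]
c3 [ 0.6792 -0.0788  0.0813  0.0047]
c4 [6.848e-01 1.213e-01 6.860e-02 6.000e-04]
posttip [0.5698 0.0246 0.0659 0.0024]
postbase [0.5658 0.0217 0.0132 0.0019]
pin [0.5949 0.1501 0.147  0.0012]
bar [0.6625 0.0186 0.3079 0.001 ]
barL [0.6622 0.0771 0.3091 0.0008]
barR [ 0.6612 -0.0396  0.3094  0.0027]
```

Collars present: 66 (B), 58 (A) and 42 (C). The tank yaw is about 0, the post is near (0.571, 0.022) and the bar near (0.662, 0.019, 0.309). These agree with the stated geometry. I'll move to hover over collar 66.

```bash
python3 -m jog '[{"dx":-46,"dy":-36,"dz":0,"ax":0,"ay":0,"az":-0.05,"hand":1},{"dx":-92,"dy":-72,"dz":0,"ax":0,"ay":0,"az":-0.1,"hand":1},{"dx":-138,"dy":-108,"dz":0,"ax":0,"ay":0,"az":-0.15,"hand":1},{"dx":-184,"dy":-144,"dz":0,"ax":0,"ay":0,"az":-0.2,"hand":1},{"dx":-230,"dy":-180,"dz":0,"ax":0,"ay":0,"az":-0.267,"hand":1},{"dx":-276,"dy":-216,"dz":0,"ax":0,"ay":0,"az":-0.267,"hand":1},{"dx":-322,"dy":-252,"dz":0,"ax":0,"ay":0,"az":-0.267,"hand":1},{"dx":-369,"dy":-289,"dz":0,"ax":0,"ay":0,"az":-0.267,"hand":1},{"dx":-389,"dy":-346,"dz":0,"ax":0,"ay":0,"az":-0.267,"hand":1},{"dx":-409,"dy":-403,"dz":0,"ax":0,"ay":0,"az":-0.267,"hand":1}]' 40
python3 - <<'E'
from h import *
print(tool(),ctrl.state()["joint_pos"].round(2))
E
```

```text
time_s: 1.7
ee_pos: [0.4601, 0.1285, 0.2505]
orientation: [0.0, -0.0, 1.0, 0.0]
wrist_force: [1.6, -1.5, -0.7]
opening: 1.003
finger_force: 0.0
(array([0.46005523, 0.12847043, 0.25049911]), array([[-9.99999681e-01, -5.31575439e-05,  7.97499992e-04],
       [-5.29622938e-05,  9.99999969e-01,  2.44846831e-04],
       [-7.97512983e-04,  2.44804516e-04, -9.99999652e-01]])) [-0.69  0.09  0.35  1.94 -0.03  1.12  1.25]
```

```bash
python3 - <<'E'
from h import *
import pickle
pickle.dump(grab("wrist","w1"),open("w1.pkl","wb"))
E
python3 -m jog '[{"dx":-10,"dy":-50,"dz":0,"ax":0,"ay":0,"az":0,"hand":1},{"dx":-20,"dy":-110,"dz":0,"ax":0,"ay":0,"az":0,"hand":1},{"dx":-20,"dy":-110,"dz":0,"ax":0,"ay":0,"az":0,"hand":1},{"dx":-20,"dy":-110,"dz":0,"ax":0,"ay":0,"az":0,"hand":1},{"dx":-20,"dy":-110,"dz":0,"ax":0,"ay":0,"az":0,"hand":1},{"dx":-20,"dy":-110,"dz":0,"ax":0,"ay":0,"az":0,"hand":1},{"dx":-20,"dy":-110,"dz":0,"ax":0,"ay":0,"az":0,"hand":1},{"dx":-20,"dy":-110,"dz":0,"ax":0,"ay":0,"az":0,"hand":1},{"dx":-20,"dy":-110,"dz":0,"ax":0,"ay":0,"az":0,"hand":1},{"dx":-20,"dy":-110,"dz":0,"ax":0,"ay":0,"az":0,"hand":1}]'
python3 - <<'E'
from h import *
import pickle
im=grab("wrist","w2");pickle.dump(im,open("w2.pkl","wb"))
a=pickle.load(open("w1.pkl","rb"))["pixels"];b=im["pixels"]
cv2.imwrite("pics/w12.png",cv2.resize(np.vstack([a,b])[:,:,::-1],(512,600*768//768)) if 0 else np.hstack([cv2.resize(a,(400,300)),cv2.resize(b,(400,300))])[:,:,::-1])
E
```

```text
time_s: 3.0
ee_pos: [0.4797, 0.0205, 0.2503]
orientation: [0.0, -0.0, 1.0, 0.0]
wrist_force: [0.5, -0.1, 0.0]
opening: 1.002
finger_force: 0.0
```

View pics/w12.png

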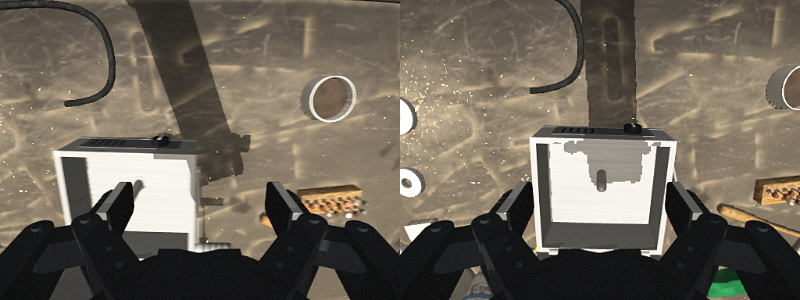

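The wrist views (scaled 0.78) show the tank with the post at about (139,186) in the left image and (201,180) in the right. Up in the image is towards the robot. I'll zoom in on the post.

```bash
python3 - <<'E'
import pickle,cv2,numpy as np
a=pickle.load(open("w1.pkl","rb"))["pixels"];b=pickle.load(open("w2.pkl","rb"))["pixels"]
c=np.hstack([cv2.resize(a[205:275,145:215],(390,390),interpolation=cv2.INTER_CUBIC),cv2.resize(b[195:265,222:292],(390,390),interpolation=cv2.INTER_CUBIC)])
d=cv2.resize(b[150:350,160:370],(390*1,371))
cv2.imwrite("pics/post.png",c[:,:,::-1])
E
```

```text
(no output)
```

View pics/post.png

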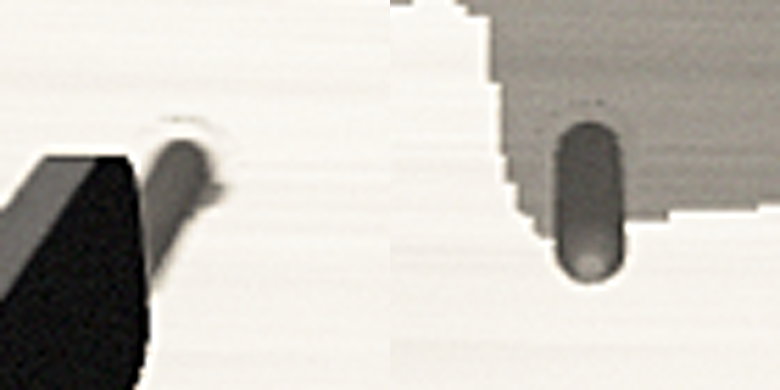

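The post base is at about crop (588,153) and its tip at (591,266) in the right crop. In the left crop the base centre is near (180,167) and the tip is hidden by a finger.

```bash
python3 - <<'E'
from h import *
import pickle
a=pickle.load(open("w1.pkl","rb"));b=pickle.load(open("w2.pkl","rb"));k=390/70
pb=(222+198/k-.4,195+153/k-.4);pt=(222+201/k-.4,195+266/k-.4);pa=(145+180/k-.4,205+167/k-.4)
print("base w2@.012",onz(b,[pb],.012),"tip@.072",onz(b,[pt],.072),"base w1",onz(a,[pa],.012),"two",two(a,pa,b,pb))
s=1.28
c=[((x-400)*s,y*s) for x,y in((535,136),(676,140),(669,249),(536,249))]
print(onz(b,c,.08).round(4))
for n in (b,):
  for bl in blobs(n,bright(n,50,215),.011,200,20000): print(*bl)
E
```

```text
base w2@.012 [[0.56843993 0.02369059 0.012     ]] tip@.072 [[0.56751258 0.02386735 0.072     ]] base w1 [[0.56822574 0.02035168 0.012     ]] two [[5.63338114e-01 2.35416032e-02 2.26430338e-02 5.08583665e-04]]
[[ 0.4835 -0.0661  0.08  ]
 [ 0.4891  0.1253  0.08  ]
 [ 0.6709  0.1331  0.08  ]
 [ 0.6707 -0.0808  0.08  ]]
[ 21. 293.] [ 687.8 -346.2] [30.7 69.5] False
[ 11. 234.] [ 592.3 -329.8] [40.  57.6] True
[258. 243.] [626.5  24.2] [249.3 241. ] True
[  5. 150.] [ 470.3 -307.2] [21.4 62. ] False
```

```bash
python3 -m jog '[{"dx":2,"dy":-55,"dz":0,"ax":0,"ay":0,"az":0,"hand":1},{"dx":5,"dy":-112,"dz":0,"ax":0,"ay":0,"az":0,"hand":1},{"dx":8,"dy":-170,"dz":0,"ax":0,"ay":0,"az":0,"hand":1},{"dx":11,"dy":-228,"dz":10,"ax":0,"ay":0,"az":0,"hand":1},{"dx":14,"dy":-284,"dz":30,"ax":0,"ay":0,"az":0,"hand":1},{"dx":14,"dy":-330,"dz":65,"ax":0,"ay":0,"az":0,"hand":1},{"dx":14,"dy":-349,"dz":100,"ax":0,"ay":0,"az":0,"hand":1},{"dx":14,"dy":-349,"dz":100,"ax":0,"ay":0,"az":0,"hand":1},{"dx":14,"dy":-349,"dz":100,"ax":0,"ay":0,"az":0,"hand":1},{"dx":14,"dy":-349,"dz":100,"ax":0,"ay":0,"az":0,"hand":1}]'
cat >> h.py <<'E'
def rings(im,z=.011,v=170):
    m=bright(im,60,v)
    cs,hi=cv2.findContours(m,cv2.RETR_CCOMP,cv2.CHAIN_APPROX_NONE)
    for i,c in enumerate(cs):
        if hi[0][i][3]>=0 or cv2.contourArea(c)<300 or hi[0][i][2]<0: continue
        j=max((k for k in range(len(cs)) if hi[0][k][3]==i),key=lambda k:cv2.contourArea(cs[k]))
        if len(cs[j])<10 or len(c)<20: continue
        W=(onz(im,c.reshape(-1,2),z)[:,:2]*1000).astype(np.float32);H=(onz(im,cs[j].reshape(-1,2),z)[:,:2]*1000).astype(np.float32)
        e=cv2.fitEllipse(W);h=cv2.fitEllipse(H)
        print("ring",np.round(e[0],1),np.round(e[1],1),"hole",np.round(h[0],1),np.round(h[1],1),"px",c.reshape(-1,2).mean(0).round())
E
python3 - <<'E'
from h import *
im=grab("wrist","w3");rings(im);print(tool()[0].round(4))
E
```

```text
time_s: 4.3
ee_pos: [0.4672, -0.3277, 0.1518]
orientation: [0.001, -0.001, 1.0, -0.0]
wrist_force: [1.1, 0.6, 0.1]
opening: 1.002
finger_force: 0.0
ring [ 590.5 -337.5] [57.3 57.6] hole [ 590.7 -337.5] [20.6 20.9] px [245. 287.]
ring [ 503.8 -418.2] [147.2 375.9] hole [ 511.3 -482.6] [22.6 39.9] px [167. 201.]
[ 0.4671 -0.3278  0.1517]
```

```bash
python3 - <<'E'
from h import *
im=grab("wrist")
for v in(200,225): print(v);rings(im,v=v)
E
```

```text
200
ring [ 590.5 -337.6] [57.1 57.3] hole [ 590.8 -337.5] [20.8 21. ] px [246. 287.]
ring [ 506.6 -398.9] [39.7 81. ] hole [ 516.  -378.4] [ 6.8 12.3] px [185. 218.]
ring [ 463.4 -356.8] [ 57.2 161.3] hole [ 466.2 -326.9] [20.  22.5] px [210. 173.]
ring [ 424.9 -315.9] [22.6 61.4] hole [ 421.2 -314.7] [ 4.6 13.9] px [270. 131.]
225
ring [ 590.4 -337.5] [56.8 56.8] hole [ 590.7 -337.5] [20.9 21.1] px [246. 287.]
ring [ 460.7 -425.2] [40.2 41.1] hole [ 460.7 -425. ] [20.5 21.9] px [152. 171.]
ring [ 461.6 -329.6] [57.2 71.7] hole [ 464.8 -324.3] [20.9 33.9] px [256. 173.]
```

View pics/w3.png

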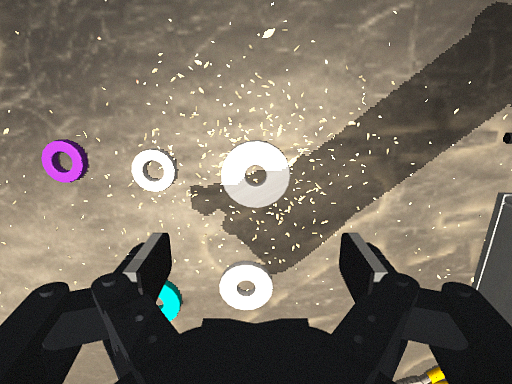

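The wrist view shows collar 66 at (255,173), half in shadow and centred between the fingers, with 58 at (246,287), 42 at (153,170), and the purple and turquoise rings clear of the fingers. I'll descend to grasp.

```bash
python3 -m jog '[{"dx":1,"dy":0,"dz":40,"ax":0,"ay":0,"az":0,"hand":1},{"dx":1,"dy":0,"dz":80,"ax":0,"ay":0,"az":0,"hand":1},{"dx":1,"dy":0,"dz":110,"ax":0,"ay":0,"az":0,"hand":1},{"dx":1,"dy":0,"dz":122,"ax":0,"ay":0,"az":0,"hand":1},{"dx":1,"dy":0,"dz":128,"ax":0,"ay":0,"az":0,"hand":1},{"dx":1,"dy":0,"dz":130,"ax":0,"ay":0,"az":0,"hand":1},{"dx":1,"dy":0,"dz":130,"ax":0,"ay":0,"az":0,"hand":1},{"dx":1,"dy":0,"dz":130,"ax":0,"ay":0,"az":0,"hand":1},{"dx":1,"dy":0,"dz":130,"ax":0,"ay":0,"az":0,"hand":1},{"dx":1,"dy":0,"dz":130,"ax":0,"ay":0,"az":0,"hand":1}]'
python3 - <<'E'
from h import *
im=grab("wrist","w4");
E
```

```text
time_s: 5.65
ee_pos: [0.4649, -0.3285, 0.0204]
orientation: [0.0, -0.0, 1.0, 0.0]
wrist_force: [0.2, 0.1, -0.1]
opening: 1.003
finger_force: 0.0
```

View pics/w4.png

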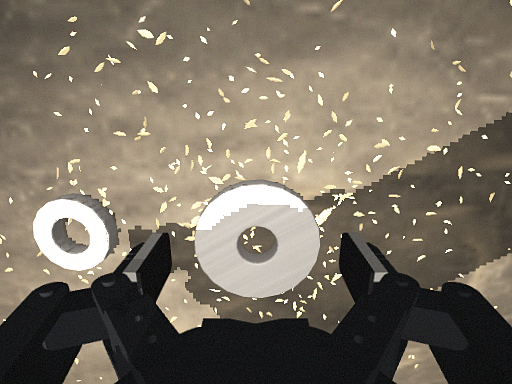

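Collar 66 is centred at about (257,240) between the pads. I'll check the offset against the TCP before closing.

```bash
python3 - <<'E'
from h import *
im=grab("wrist");print(onz(im,[(258,241),(257,239)],.011).round(4),proj(im,[tool()[0],[.466,-.3275,.011]]).round(1))
E
```

```text
[[ 0.4628 -0.3268  0.011 ]
 [ 0.4616 -0.3273  0.011 ]] [[254.6 253.9]
 [256.6 246.6]]
```

```bash
python3 -m jog '[{"dx":2,"dy":0,"dz":0,"ax":0,"ay":0,"az":0,"hand":0.9},{"dx":2,"dy":0,"dz":0,"ax":0,"ay":0,"az":0,"hand":0.6},{"dx":2,"dy":0,"dz":0,"ax":0,"ay":0,"az":0,"hand":0.6},{"dx":2,"dy":0,"dz":0,"ax":0,"ay":0,"az":0,"hand":0.6},{"dx":2,"dy":0,"dz":0,"ax":0,"ay":0,"az":0,"hand":0.6},{"dx":2,"dy":0,"dz":0,"ax":0,"ay":0,"az":0,"hand":0.6},{"dx":2,"dy":0,"dz":-10,"ax":0,"ay":0,"az":0,"hand":0.6},{"dx":2,"dy":0,"dz":-40,"ax":0,"ay":0,"az":0,"hand":0.6},{"dx":2,"dy":0,"dz":-80,"ax":0,"ay":0,"az":0,"hand":0.6},{"dx":2,"dy":0,"dz":-100,"ax":0,"ay":0,"az":0,"hand":0.6}]' 40
python3 - <<'E'
from h import *
im=grab("wrist","w5");t=tool();print(t[0].round(4))
cv2.imwrite("pics/w5c.png",im["pixels"][120:384,60:460,::-1])
E
```

```text
time_s: 7.0
ee_pos: [0.4635, -0.3293, 0.1226]
orientation: [0.001, 0.0, 1.0, -0.001]
wrist_force: [-0.5, 0.2, -0.5]
opening: 0.738
finger_force: 44.1
[ 0.4645 -0.3301  0.1244]
```

View pics/w5c.png

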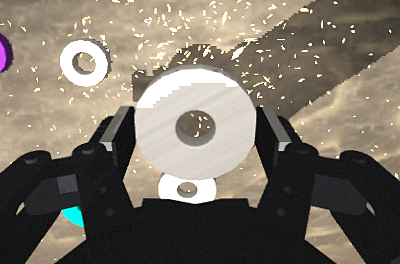

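The 66 collar is held level in the pads, with its hole at about (255,247). Now I compute the offset between hole and TCP.

```bash
python3 - <<'E'
from h import *
im=grab("wrist");t=tool()[0];print(t,(onz(im,[(255,247),(255,245)],t[2]-.0095)-t).round(4))
E
```

```text
[ 0.46423636 -0.32967723  0.12277982] [[ 0.0027 -0.0003 -0.0095]
 [ 0.0015 -0.0003 -0.0095]]
```

```bash
python3 -m jog '[{"dx":-10,"dy":30,"dz":-20,"ax":0,"ay":0,"az":0,"hand":0.6},{"dx":-25,"dy":80,"dz":-40,"ax":0,"ay":0,"az":0,"hand":0.6},{"dx":-40,"dy":130,"dz":-40,"ax":0,"ay":0,"az":0,"hand":0.6},{"dx":-55,"dy":180,"dz":-40,"ax":0,"ay":0,"az":0,"hand":0.6},{"dx":-70,"dy":230,"dz":-40,"ax":0,"ay":0,"az":0,"hand":0.6},{"dx":-85,"dy":280,"dz":-40,"ax":0,"ay":0,"az":0,"hand":0.6},{"dx":-95,"dy":325,"dz":-40,"ax":0,"ay":0,"az":0,"hand":0.6},{"dx":-102,"dy":353,"dz":-20,"ax":0,"ay":0,"az":0,"hand":0.6},{"dx":-102,"dy":353,"dz":10,"ax":0,"ay":0,"az":0,"hand":0.6},{"dx":-102,"dy":353,"dz":18,"ax":0,"ay":0,"az":0,"hand":0.6}]'
python3 - <<'E'
from h import *
im=grab("wrist","w6");t=tool()[0];print(t.round(4), proj(im,[[.568,.0235,.072],[.568,.0235,.012]]).round(1))
cv2.imwrite("pics/w6c.png",cv2.resize(im["pixels"][170:310,170:340,::-1],None,fx=4,fy=4,interpolation=cv2.INTER_CUBIC))
E
```

```text
time_s: 8.35
ee_pos: [0.562, 0.0237, 0.0988]
orientation: [-0.003, 0.0, 1.0, -0.001]
wrist_force: [0.1, -0.2, -1.4]
opening: 0.739
finger_force: 44.3
[0.5624 0.0232 0.0991] [[254.4 239.7]
 [254.6 204.2]]
```

View pics/w6c.png

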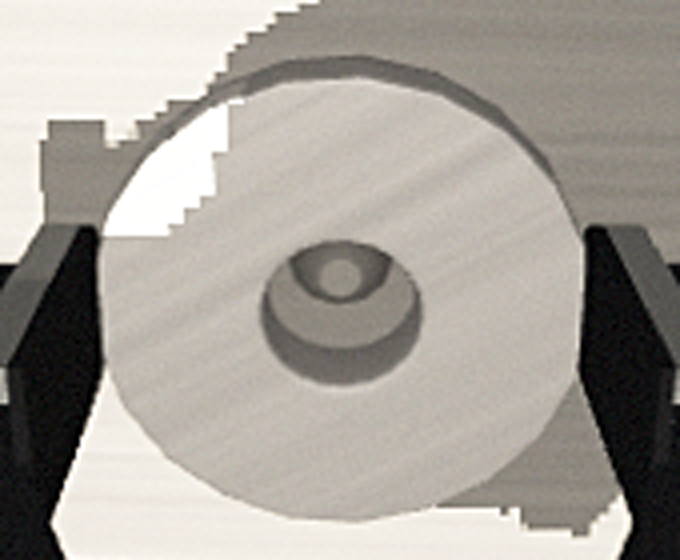

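The post tip is visible through the bore at crop (341,277), with the bore centre at (342,312). Now the relative offset.

```bash
python3 - <<'E'
from h import *
im=grab("wrist");t=tool()[0]
p=lambda u,v:(170+u/4-.4,170+v/4-.4)
print(t,onz(im,[p(342,312)],t[2]-.0095),onz(im,[p(341,277)],.072), onz(im,[p(341,279)],.070))
E
```

```text
[0.56331639 0.02303365 0.10056825] [[0.56327834 0.02343997 0.09106825]] [[0.56797142 0.02326484 0.072     ]] [[0.56930717 0.02325868 0.07      ]]
```

```bash
python3 -m jog '[{"dx":-2,"dy":0,"dz":0,"ax":0,"ay":0,"az":0,"hand":0.6},{"dx":-2,"dy":0,"dz":0,"ax":0,"ay":0,"az":0,"hand":0.6},{"dx":-2,"dy":0,"dz":0,"ax":0,"ay":0,"az":0,"hand":0.6},{"dx":-2,"dy":0,"dz":0,"ax":0,"ay":0,"az":0,"hand":0.6},{"dx":-2,"dy":0,"dz":0,"ax":0,"ay":0,"az":0,"hand":0.6},{"dx":-2,"dy":0,"dz":0,"ax":0,"ay":0,"az":0,"hand":0.6},{"dx":-2,"dy":0,"dz":0,"ax":0,"ay":0,"az":0,"hand":0.6},{"dx":-2,"dy":0,"dz":0,"ax":0,"ay":0,"az":0,"hand":0.6},{"dx":-2,"dy":0,"dz":0,"ax":0,"ay":0,"az":0,"hand":0.6},{"dx":-2,"dy":0,"dz":0,"ax":0,"ay":0,"az":0,"hand":0.6}]'
cat >> h.py <<'E'
def hole(im,zrel,win=(200,215,310,285)):
    """bore of the held collar: darkest-boundary ellipse via Canny-free Otsu in a window -> offset to TCP"""
    pass
E
python3 - <<'E'
from h import *
im=grab("wrist");t=tool()[0];print(t)
g=cv2.cvtColor(im["pixels"],cv2.COLOR_RGB2GRAY)
c=cv2.HoughCircles(cv2.resize(g[200:300,200:310],None,fx=4,fy=4,interpolation=cv2.INTER_CUBIC),cv2.HOUGH_GRADIENT_ALT,2,40,param1=200,param2=.6,minRadius=60,maxRadius=100)
print(c); 
for q in (c[0] if c is not None else []): print(onz(im,[(200+q[0]/4-.4,200+q[1]/4-.4)],t[2]-.0095))
E
```

```text
time_s: 9.7
ee_pos: [0.5667, 0.0245, 0.1023]
orientation: [0.0, -0.0, 1.0, 0.0]
wrist_force: [-0.9, 0.6, -1.2]
opening: 0.735
finger_force: 44.3
[0.56670197 0.02451369 0.10229808]
[[[220.      188.       79.20514]]]
[[0.56789096 0.024514   0.09279808]]
```

```bash
python3 -m jog '[{"dx":0,"dy":-1,"dz":4,"ax":0,"ay":0,"az":0,"hand":0.6},{"dx":0,"dy":-1,"dz":8,"ax":0,"ay":0,"az":0,"hand":0.6},{"dx":0,"dy":-1,"dz":12,"ax":0,"ay":0,"az":0,"hand":0.6},{"dx":0,"dy":-1,"dz":16,"ax":0,"ay":0,"az":0,"hand":0.6},{"dx":0,"dy":-1,"dz":20,"ax":0,"ay":0,"az":0,"hand":0.6},{"dx":0,"dy":-1,"dz":24,"ax":0,"ay":0,"az":0,"hand":0.6},{"dx":0,"dy":-1,"dz":28,"ax":0,"ay":0,"az":0,"hand":0.6},{"dx":0,"dy":-1,"dz":32,"ax":0,"ay":0,"az":0,"hand":0.6},{"dx":0,"dy":-1,"dz":35,"ax":0,"ay":0,"az":0,"hand":0.6},{"dx":0,"dy":-1,"dz":35,"ax":0,"ay":0,"az":0,"hand":0.6}]'
```

```text
time_s: 11.0
ee_pos: [0.5665, 0.0235, 0.067]
orientation: [-0.0, -0.0, 1.0, 0.0]
wrist_force: [0.2, -0.1, -1.2]
opening: 0.735
finger_force: 44.3
```

```bash
python3 -m jog '[{"dx":0,"dy":0,"dz":8,"ax":0,"ay":0,"az":0,"hand":0.6},{"dx":0,"dy":0,"dz":16,"ax":0,"ay":0,"az":0,"hand":0.6},{"dx":0,"dy":0,"dz":24,"ax":0,"ay":0,"az":0,"hand":0.6},{"dx":0,"dy":0,"dz":30,"ax":0,"ay":0,"az":0,"hand":0.6},{"dx":0,"dy":0,"dz":33,"ax":0,"ay":0,"az":0,"hand":0.6},{"dx":0,"dy":0,"dz":33,"ax":0,"ay":0,"az":0,"hand":0.6},{"dx":0,"dy":0,"dz":33,"ax":0,"ay":0,"az":0,"hand":0.6},{"dx":0,"dy":0,"dz":33,"ax":0,"ay":0,"az":0,"hand":0.95},{"dx":0,"dy":0,"dz":33,"ax":0,"ay":0,"az":0,"hand":0.95},{"dx":0,"dy":0,"dz":33,"ax":0,"ay":0,"az":0,"hand":0.95}]'
python3 -m jog '[{"dx":0,"dy":0,"dz":0,"ax":0,"ay":0,"az":0,"hand":0.95},{"dx":0,"dy":0,"dz":-15,"ax":0,"ay":0,"az":0,"hand":0.95},{"dx":0,"dy":0,"dz":-40,"ax":0,"ay":0,"az":0,"hand":0.95},{"dx":0,"dy":0,"dz":-80,"ax":0,"ay":0,"az":0,"hand":0.95},{"dx":0,"dy":0,"dz":-120,"ax":0,"ay":0,"az":0,"hand":1},{"dx":0,"dy":0,"dz":-140,"ax":0,"ay":0,"az":0,"hand":1},{"dx":0,"dy":0,"dz":-140,"ax":0,"ay":0,"az":0,"hand":1},{"dx":0,"dy":0,"dz":-140,"ax":0,"ay":0,"az":0,"hand":1},{"dx":0,"dy":0,"dz":-140,"ax":0,"ay":0,"az":0,"hand":1},{"dx":0,"dy":0,"dz":-140,"ax":0,"ay":0,"az":0,"hand":1}]'
python3 - <<'E'
from h import *
im=grab("wrist","w7");print(tool()[0].round(4))
for v in(120,150,200):rings(im,.023,v)
cv2.imwrite("pics/w7c.png",cv2.resize(im["pixels"][120:290,150:370,::-1],None,fx=2,fy=2))
T=grab("top");rings(T,.011,195)
E
```

```text
time_s: 12.25
ee_pos: [0.5669, 0.0235, 0.0345]
orientation: [0.0, -0.0, 1.0, 0.0]
wrist_force: [-0.9, -0.2, 0.1]
opening: 0.947
finger_force: 0.0
time_s: 13.5
ee_pos: [0.5662, 0.0235, 0.1734]
orientation: [-0.001, -0.0, 1.0, -0.0]
wrist_force: [0.5, -0.6, -0.2]
opening: 1.0
finger_force: 0.0
[0.5663 0.0234 0.1736]
ring [722.8  24. ] [ 16.4 335.2] hole [717.8 -49.5] [ 3.1 14.1] px [255. 307.]
ring [590.7  66.9] [205.6 386.6] hole [574.3  23.7] [20.3 32.9] px [307. 185.]
ring [444.2 139.3] [45.6 53.3] hole [452.5 138. ] [13.  18.1] px [387.  39.]
ring [723.1  25.8] [ 17.5 249.8] hole [722.1 100.9] [ 3.3 85.2] px [241. 307.]
ring [676.2 226.6] [29.3 42.5] hole [665.2 218.4] [ 3.  13.1] px [437. 272.]
ring [559.1   6.5] [203.6 222.4] hole [574.2  23.7] [21.7 33.4] px [256. 172.]
ring [722.9  21.7] [ 17.3 224.7] hole [726.4 -63.5] [ 3.1 16.1] px [253. 307.]
ring [586.5  -7.1] [121.  182.3] hole [573.5  23.4] [24.4 34.7] px [229. 193.]
ring [1757.6 1041.5] [193.7 341.1] hole [1714.3 1014.6] [40.8 55.1] px [77. 11.]
```

View pics/w7c.png

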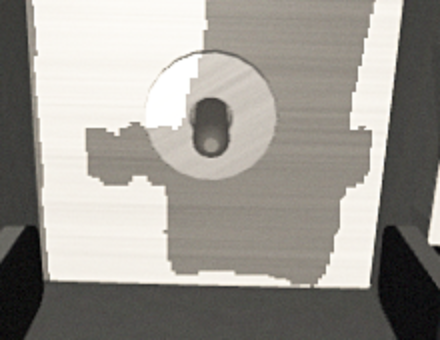

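Collar 66 lies flat on the tank floor round the post (crop (211,115)). Next is collar 58.

```bash
python3 -m jog '[{"dx":-3,"dy":-50,"dz":0,"ax":0,"ay":0,"az":0,"hand":1},{"dx":-7,"dy":-105,"dz":0,"ax":0,"ay":0,"az":0,"hand":1},{"dx":-11,"dy":-160,"dz":0,"ax":0,"ay":0,"az":0,"hand":1},{"dx":-15,"dy":-215,"dz":0,"ax":0,"ay":0,"az":0,"hand":1},{"dx":-19,"dy":-270,"dz":0,"ax":0,"ay":0,"az":0,"hand":1},{"dx":-24,"dy":-325,"dz":10,"ax":0,"ay":0,"az":0,"hand":1},{"dx":-24,"dy":-361,"dz":40,"ax":0,"ay":0,"az":0,"hand":1},{"dx":-24,"dy":-361,"dz":70,"ax":0,"ay":0,"az":0,"hand":1},{"dx":-24,"dy":-361,"dz":70,"ax":0,"ay":0,"az":0,"hand":1},{"dx":-24,"dy":-361,"dz":70,"ax":0,"ay":0,"az":0,"hand":1}]'
python3 - <<'E'
from h import *
im=grab("wrist","w8");print(tool()[0].round(4))
for v in(150,200,225):rings(im,.011,v)
E
```

```text
time_s: 14.85
ee_pos: [0.5917, -0.3371, 0.1051]
orientation: [0.001, -0.001, 1.0, -0.0]
wrist_force: [0.0, -0.5, -0.3]
opening: 0.999
finger_force: 0.0
[ 0.592  -0.3372  0.1057]
ring [ 663.3 -389.1] [39.6 79.2] hole [ 660.7 -387. ] [17.  28.7] px [197. 270.]
ring [ 496.1 -514.7] [21.6 33.1] hole [ 501.9 -517.3] [ 8.2 11.1] px [13. 72.]
ring [ 537.  -402.7] [174.  320.2] hole [ 553.8 -378.2] [30.7 56.1] px [163. 127.]
ring [ 698.4 -328. ] [39.5 75. ] hole [ 698.2 -308.7] [ 7.7 13. ] px [265. 303.]
ring [ 590.3 -337.6] [55.8 56.3] hole [ 590.8 -337.4] [21.7 22.7] px [254. 191.]
ring [ 524.5 -315.7] [16.  24.2] hole [ 527.2 -313.7] [3.8 4.4] px [283. 106.]
ring [ 512.3 -385.4] [ 37. 101.] hole [ 513.4 -380.7] [ 7.1 10. ] px [195.  90.]
ring [ 494.2 -342.9] [14.8 35.3] hole [ 491.9 -351.3] [3.3 6.5] px [249.  62.]
ring [ 470.5 -337.7] [13.9 36.6] hole [ 468.9 -340.8] [3.  4.9] px [255.  26.]
ring [ 474.  -293.9] [25.3 61.5] hole [ 494.9 -309.5] [2.9 7.3] px [316.  32.]
ring [ 585.9 -340.3] [43.5 53.2] hole [ 589.3 -335.9] [21.6 30.2] px [247. 194.]
```

```bash
python3 -m jog '[{"dx":1,"dy":0,"dz":30,"ax":0,"ay":0,"az":0,"hand":1},{"dx":1,"dy":0,"dz":60,"ax":0,"ay":0,"az":0,"hand":1},{"dx":1,"dy":0,"dz":75,"ax":0,"ay":0,"az":0,"hand":1},{"dx":1,"dy":0,"dz":81,"ax":0,"ay":0,"az":0,"hand":1},{"dx":1,"dy":0,"dz":83,"ax":0,"ay":0,"az":0,"hand":1},{"dx":1,"dy":0,"dz":83,"ax":0,"ay":0,"az":0,"hand":0.9},{"dx":1,"dy":0,"dz":83,"ax":0,"ay":0,"az":0,"hand":0.8},{"dx":1,"dy":0,"dz":83,"ax":0,"ay":0,"az":0,"hand":0.5},{"dx":1,"dy":0,"dz":83,"ax":0,"ay":0,"az":0,"hand":0.5},{"dx":1,"dy":0,"dz":83,"ax":0,"ay":0,"az":0,"hand":0.5}]'
python3 -m jog '[{"dx":0,"dy":0,"dz":0,"ax":0,"ay":0,"az":0,"hand":0.5},{"dx":0,"dy":0,"dz":0,"ax":0,"ay":0,"az":0,"hand":0.5},{"dx":0,"dy":0,"dz":-10,"ax":0,"ay":0,"az":0,"hand":0.5},{"dx":0,"dy":0,"dz":-40,"ax":0,"ay":0,"az":0,"hand":0.5},{"dx":0,"dy":0,"dz":-90,"ax":0,"ay":0,"az":0,"hand":0.5},{"dx":0,"dy":0,"dz":-140,"ax":0,"ay":0,"az":0,"hand":0.5},{"dx":0,"dy":30,"dz":-150,"ax":0,"ay":0,"az":0,"hand":0.5},{"dx":4,"dy":80,"dz":-150,"ax":0,"ay":0,"az":0,"hand":0.5},{"dx":8,"dy":130,"dz":-150,"ax":0,"ay":0,"az":0,"hand":0.5},{"dx":12,"dy":180,"dz":-150,"ax":0,"ay":0,"az":0,"hand":0.5}]'
```

```text
time_s: 16.15
ee_pos: [0.5902, -0.3377, 0.0228]
orientation: [0.001, 0.0, 1.0, 0.0]
wrist_force: [-1.4, 1.0, 6.2]
opening: 0.645
finger_force: 40.9
time_s: 17.4
ee_pos: [0.5774, -0.1559, 0.1716]
orientation: [0.0, 0.0, 1.0, 0.0]
wrist_force: [0.5, 0.5, -1.9]
opening: 0.64
finger_force: 42.7
```

```bash
python3 -m jog '[{"dx":3,"dy":50,"dz":0,"ax":0,"ay":0,"az":0,"hand":0.5},{"dx":6,"dy":100,"dz":0,"ax":0,"ay":0,"az":0,"hand":0.5},{"dx":9,"dy":145,"dz":0,"ax":0,"ay":0,"az":0,"hand":0.5},{"dx":11,"dy":175,"dz":10,"ax":0,"ay":0,"az":0,"hand":0.5},{"dx":11,"dy":181,"dz":35,"ax":0,"ay":0,"az":0,"hand":0.5},{"dx":11,"dy":181,"dz":60,"ax":0,"ay":0,"az":0,"hand":0.5},{"dx":11,"dy":181,"dz":68,"ax":0,"ay":0,"az":0,"hand":0.5},{"dx":11,"dy":181,"dz":70,"ax":0,"ay":0,"az":0,"hand":0.5},{"dx":11,"dy":181,"dz":70,"ax":0,"ay":0,"az":0,"hand":0.5},{"dx":11,"dy":181,"dz":70,"ax":0,"ay":0,"az":0,"hand":0.5}]'
cat >> h.py <<'E'
def bore(name):
    im=grab("wrist");t=tool()[0];print("tcp",t.round(4))
    p=im["pixels"][200:300,200:310]; g=cv2.resize(cv2.cvtColor(p,cv2.COLOR_RGB2GRAY),None,fx=4,fy=4,interpolation=cv2.INTER_CUBIC)
    c=cv2.HoughCircles(g,cv2.HOUGH_GRADIENT_ALT,2,10,param1=150,param2=.5,minRadius=8,maxRadius=100)
    for q in (c[0] if c is not None else []):
        uv=[(200+q[0]/4-.4,200+q[1]/4-.4)]; print(q.round(),"as bore",onz(im,uv,t[2]-.0095)[0].round(4),"as tip",onz(im,uv,.072)[0].round(4))
    cv2.imwrite(f"pics/{name}.png",cv2.resize(p[:,:,::-1],None,fx=4,fy=4,interpolation=cv2.INTER_CUBIC))
E
python3 -c "
from h import *
bore('b1')"
```

```text
time_s: 18.65
ee_pos: [0.5674, 0.0234, 0.1022]
orientation: [0.001, 0.0, 1.0, 0.0]
wrist_force: [0.1, 0.6, -2.1]
opening: 0.639
finger_force: 42.7
tcp [0.5673 0.0235 0.1021]
[222. 158.  85.] as bore [0.5643 0.0236 0.0926] as tip [0.575  0.0237 0.072 ]
[208. 176.  69.] as bore [0.5669 0.0218 0.0926] as tip [0.5779 0.0216 0.072 ]
[206. 116.  17.] as bore [0.5584 0.0216 0.0926] as tip [0.5682 0.0213 0.072 ]
[18.  4. 14.] as bore [ 0.5434 -0.0015  0.0926] as tip [ 0.5508 -0.0053  0.072 ]
[160. 142.  17.] as bore [0.5621 0.0157 0.0926] as tip [0.5724 0.0145 0.072 ]
```

View pics/b1.png

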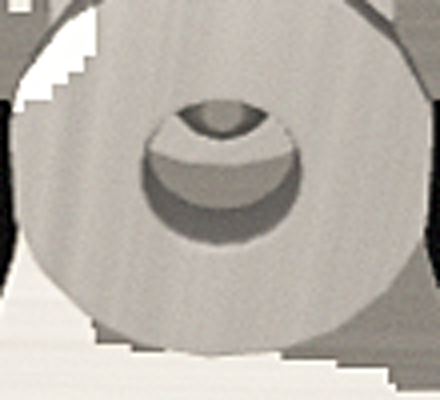

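The bore centre is at crop (222,172) and the tip is seen near (222,115), so the collar needs about 2 mm further forward.

```bash
python3 -m jog '[{"dx":-2,"dy":0,"dz":0,"ax":0,"ay":0,"az":0,"hand":0.5},{"dx":-2,"dy":0,"dz":4,"ax":0,"ay":0,"az":0,"hand":0.5},{"dx":-2,"dy":0,"dz":8,"ax":0,"ay":0,"az":0,"hand":0.5},{"dx":-2,"dy":0,"dz":12,"ax":0,"ay":0,"az":0,"hand":0.5},{"dx":-2,"dy":0,"dz":16,"ax":0,"ay":0,"az":0,"hand":0.5},{"dx":-2,"dy":0,"dz":20,"ax":0,"ay":0,"az":0,"hand":0.5},{"dx":-2,"dy":0,"dz":24,"ax":0,"ay":0,"az":0,"hand":0.5},{"dx":-2,"dy":0,"dz":28,"ax":0,"ay":0,"az":0,"hand":0.5},{"dx":-2,"dy":0,"dz":32,"ax":0,"ay":0,"az":0,"hand":0.5},{"dx":-2,"dy":0,"dz":35,"ax":0,"ay":0,"az":0,"hand":0.5}]'
```

```text
time_s: 19.95
ee_pos: [0.5687, 0.0235, 0.066]
orientation: [-0.0, -0.0, 1.0, 0.0]
wrist_force: [0.5, -0.3, -0.8]
opening: 0.639
finger_force: 42.7
```

```bash
python3 -m jog '[{"dx":0,"dy":0,"dz":6,"ax":0,"ay":0,"az":0,"hand":0.5},{"dx":0,"dy":0,"dz":12,"ax":0,"ay":0,"az":0,"hand":0.5},{"dx":0,"dy":0,"dz":17,"ax":0,"ay":0,"az":0,"hand":0.5},{"dx":0,"dy":0,"dz":20,"ax":0,"ay":0,"az":0,"hand":0.5},{"dx":0,"dy":0,"dz":20,"ax":0,"ay":0,"az":0,"hand":0.5},{"dx":0,"dy":0,"dz":20,"ax":0,"ay":0,"az":0,"hand":0.5},{"dx":0,"dy":0,"dz":20,"ax":0,"ay":0,"az":0,"hand":0.9},{"dx":0,"dy":0,"dz":20,"ax":0,"ay":0,"az":0,"hand":0.9},{"dx":0,"dy":0,"dz":20,"ax":0,"ay":0,"az":0,"hand":0.9},{"dx":0,"dy":0,"dz":20,"ax":0,"ay":0,"az":0,"hand":0.9}]'
python3 -m jog '[{"dx":0,"dy":0,"dz":-15,"ax":0,"ay":0,"az":0,"hand":0.9},{"dx":0,"dy":0,"dz":-40,"ax":0,"ay":0,"az":0,"hand":0.9},{"dx":0,"dy":0,"dz":-80,"ax":0,"ay":0,"az":0,"hand":0.9},{"dx":0,"dy":0,"dz":-120,"ax":0,"ay":0,"az":0,"hand":0.9},{"dx":0,"dy":0,"dz":-130,"ax":0,"ay":0,"az":0,"hand":0.9},{"dx":0,"dy":0,"dz":-130,"ax":0,"ay":0,"az":0,"hand":0.9},{"dx":0,"dy":0,"dz":-130,"ax":0,"ay":0,"az":0,"hand":0.9},{"dx":0,"dy":0,"dz":-130,"ax":0,"ay":0,"az":0,"hand":0.9},{"dx":0,"dy":0,"dz":-130,"ax":0,"ay":0,"az":0,"hand":0.9},{"dx":0,"dy":0,"dz":-130,"ax":0,"ay":0,"az":0,"hand":0.9}]'
python3 - <<'E'
from h import *
im=grab("wrist","w9");print(tool()[0].round(4))
cv2.imwrite("pics/w9c.png",cv2.resize(im["pixels"][120:290,150:370,::-1],None,fx=2,fy=2))
S=grab("scene");T=grab("top")
for n,q,w in(("s",S,(298,308)),("t",T,(338,241))):
    m=bright(q,50,195);k=np.zeros_like(m);k[w[1]-25:w[1]+25,w[0]-25:w[0]+25]=1
    for b in blobs(q,m*k,.011,60): print(n,*b)
E
```

```text
time_s: 21.2
ee_pos: [0.5687, 0.0236, 0.0464]
orientation: [0.0, -0.0, 1.0, 0.0]
wrist_force: [0.5, -0.8, -1.2]
opening: 0.897
finger_force: 0.0
time_s: 22.45
ee_pos: [0.5685, 0.0234, 0.1759]
orientation: [-0.0, -0.0, 1.0, -0.0]
wrist_force: [-0.6, 0.0, 0.2]
opening: 0.899
finger_force: 0.0
[0.5686 0.0234 0.176 ]
s [297. 308.] [ 460.1 -423.8] [40.3 42.4] True
s [302. 297.] [ 498.4 -415.1] [81.4 38. ] True
t [338. 241.] [ 462.8 -425.4] [42.9 42.5] True
```

View pics/w9c.png

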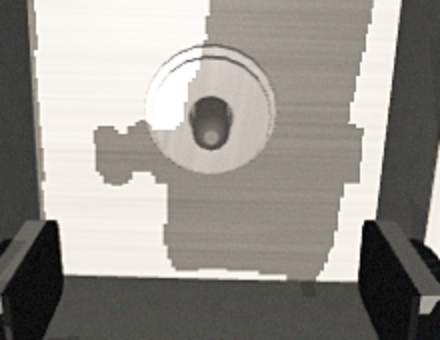

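The 58 collar is seated on the 66. Collar 42 is unmoved near (0.462,-0.425), so it's next, with the hand only partly open to clear the purple ring.

```bash
python3 -m jog '[{"dx":10,"dy":-50,"dz":0,"ax":0,"ay":0,"az":0,"hand":0.8},{"dx":22,"dy":-105,"dz":0,"ax":0,"ay":0,"az":0,"hand":0.8},{"dx":34,"dy":-160,"dz":0,"ax":0,"ay":0,"az":0,"hand":0.8},{"dx":46,"dy":-215,"dz":0,"ax":0,"ay":0,"az":0,"hand":0.8},{"dx":60,"dy":-270,"dz":0,"ax":0,"ay":0,"az":0,"hand":0.8},{"dx":74,"dy":-325,"dz":0,"ax":0,"ay":0,"az":0,"hand":0.8},{"dx":90,"dy":-380,"dz":10,"ax":0,"ay":0,"az":0,"hand":0.8},{"dx":105,"dy":-430,"dz":30,"ax":0,"ay":0,"az":0,"hand":0.8},{"dx":107,"dy":-448,"dz":60,"ax":0,"ay":0,"az":0,"hand":0.8},{"dx":107,"dy":-448,"dz":70,"ax":0,"ay":0,"az":0,"hand":0.8}]'
python3 - <<'E'
from h import *
im=grab("wrist","w10");print(tool()[0].round(4))
for v in(180,200,225):rings(im,.011,v)
E
```

```text
time_s: 23.85
ee_pos: [0.46, -0.4254, 0.1045]
orientation: [-0.001, 0.001, 1.0, 0.001]
wrist_force: [-0.1, 0.2, 0.8]
opening: 0.798
finger_force: 0.0
[ 0.4608 -0.4235  0.1039]
ring [ 634.8 -567.2] [35.8 88.1] hole [ 655.4 -594.8] [ 5.2 12.5] px [112. 362.]
ring [ 544.2 -432.7] [ 98.3 142.8] hole [ 565.  -459.5] [4.7 8. ] px [249. 290.]
ring [ 527.1 -588.6] [ 67.8 215. ] hole [ 491.9 -568.3] [12.5 22.9] px [ 72. 256.]
ring [ 502.4 -267.9] [ 48.9 144.2] hole [ 513.  -270.4] [ 7.9 18.5] px [450. 235.]
ring [ 419.9 -383.3] [ 66.6 233.6] hole [ 460.7 -424.7] [21.3 21.3] px [299. 139.]
ring [ 362.9 -603.7] [19.5 80.1] hole [ 359.3 -600.4] [2.8 3.8] px [11. 77.]
ring [ 630.7 -566.3] [35.3 73.2] hole [ 629.6 -560.8] [ 8.9 14.9] px [115. 360.]
ring [ 543.9 -431. ] [ 95.2 136.3] hole [ 498.4 -475.3] [4.7 7.2] px [236. 292.]
ring [ 525.7 -570.4] [ 41.  136.2] hole [ 558.1 -623.1] [4.  4.9] px [ 92. 259.]
ring [ 498.5 -269.5] [ 44.9 128.6] hole [ 506.5 -302.1] [ 4.4 11.3] px [442. 233.]
ring [ 423. -367.] [ 47.4 190. ] hole [ 460.8 -424.7] [21.5 21.7] px [338. 140.]
ring [ 363.6 -604.2] [19.1 76.8] hole [ 355.  -597.6] [2.7 5.6] px [11. 79.]
ring [ 460.2 -424.7] [39.3 42. ] hole [ 460.9 -424.8] [21.8 22.5] px [256. 193.]
ring [ 429.2 -368.2] [15.2 38.2] hole [ 428.3 -367.9] [4.9 8.3] px [330. 155.]
ring [ 355.4 -601.5] [20.6 38.7] hole [ 359.2 -600. ] [3.4 5.9] px [14. 57.]
```

```bash
python3 -m jog '[{"dx":1,"dy":0,"dz":30,"ax":0,"ay":0,"az":0,"hand":0.8},{"dx":1,"dy":0,"dz":60,"ax":0,"ay":0,"az":0,"hand":0.8},{"dx":1,"dy":0,"dz":74,"ax":0,"ay":0,"az":0,"hand":0.8},{"dx":1,"dy":0,"dz":80,"ax":0,"ay":0,"az":0,"hand":0.8},{"dx":1,"dy":0,"dz":81,"ax":0,"ay":0,"az":0,"hand":0.8},{"dx":1,"dy":0,"dz":81,"ax":0,"ay":0,"az":0,"hand":0.7},{"dx":1,"dy":0,"dz":81,"ax":0,"ay":0,"az":0,"hand":0.6},{"dx":1,"dy":0,"dz":81,"ax":0,"ay":0,"az":0,"hand":0.3},{"dx":1,"dy":0,"dz":81,"ax":0,"ay":0,"az":0,"hand":0.3},{"dx":1,"dy":0,"dz":81,"ax":0,"ay":0,"az":0,"hand":0.3}]'
python3 -m jog '[{"dx":0,"dy":0,"dz":0,"ax":0,"ay":0,"az":0,"hand":0.3},{"dx":0,"dy":0,"dz":0,"ax":0,"ay":0,"az":0,"hand":0.3},{"dx":0,"dy":0,"dz":-10,"ax":0,"ay":0,"az":0,"hand":0.3},{"dx":0,"dy":0,"dz":-40,"ax":0,"ay":0,"az":0,"hand":0.3},{"dx":0,"dy":0,"dz":-90,"ax":0,"ay":0,"az":0,"hand":0.3},{"dx":0,"dy":0,"dz":-140,"ax":0,"ay":0,"az":0,"hand":0.3},{"dx":-10,"dy":30,"dz":-150,"ax":0,"ay":0,"az":0,"hand":0.3},{"dx":-20,"dy":80,"dz":-150,"ax":0,"ay":0,"az":0,"hand":0.3},{"dx":-30,"dy":130,"dz":-150,"ax":0,"ay":0,"az":0,"hand":0.3},{"dx":-40,"dy":180,"dz":-150,"ax":0,"ay":0,"az":0,"hand":0.3}]'
```

```text
time_s: 25.15
ee_pos: [0.4611, -0.4249, 0.0264]
orientation: [0.001, 0.0, 1.0, -0.0]
wrist_force: [-0.3, 1.4, 5.4]
opening: 0.451
finger_force: 39.5
time_s: 26.4
ee_pos: [0.5009, -0.243, 0.1758]
orientation: [0.0, 0.0, 1.0, 0.0]
wrist_force: [0.5, -0.1, -1.3]
opening: 0.447
finger_force: 40.4
```

```bash
python3 -m jog '[{"dx":-10,"dy":50,"dz":0,"ax":0,"ay":0,"az":0,"hand":0.3},{"dx":-24,"dy":105,"dz":0,"ax":0,"ay":0,"az":0,"hand":0.3},{"dx":-38,"dy":160,"dz":0,"ax":0,"ay":0,"az":0,"hand":0.3},{"dx":-52,"dy":210,"dz":0,"ax":0,"ay":0,"az":0,"hand":0.3},{"dx":-64,"dy":250,"dz":5,"ax":0,"ay":0,"az":0,"hand":0.3},{"dx":-67,"dy":267,"dz":35,"ax":0,"ay":0,"az":0,"hand":0.3},{"dx":-67,"dy":267,"dz":60,"ax":0,"ay":0,"az":0,"hand":0.3},{"dx":-67,"dy":267,"dz":68,"ax":0,"ay":0,"az":0,"hand":0.3},{"dx":-67,"dy":267,"dz":68,"ax":0,"ay":0,"az":0,"hand":0.3},{"dx":-67,"dy":267,"dz":68,"ax":0,"ay":0,"az":0,"hand":0.3}]'
python3 -c "
from h import *
bore('b2')"
```

```text
time_s: 27.65
ee_pos: [0.5685, 0.022, 0.1085]
orientation: [0.001, 0.0, 1.0, 0.0]
wrist_force: [0.3, -0.7, -0.6]
opening: 0.448
finger_force: 40.4
tcp [0.5685 0.0221 0.1085]
[226. 160.  75.] as bore [0.5658 0.0227 0.099 ] as tip [0.5798 0.0229 0.072 ]
[ 48. 124.  34.] as bore [5.607e-01 2.000e-04 9.900e-02] as tip [ 0.5737 -0.0043  0.072 ]
[362. 334.  22.] as bore [0.592  0.0412 0.099 ] as tip [0.6113 0.045  0.072 ]
[ 30. 118.  21.] as bore [ 0.5599 -0.0021  0.099 ] as tip [ 0.5727 -0.007   0.072 ]
[232.  92.  18.] as bore [0.5563 0.0235 0.099 ] as tip [0.5684 0.0238 0.072 ]
[406. 108.  19.] as bore [0.5585 0.0455 0.099 ] as tip [0.5711 0.0502 0.072 ]
[ 52. 152.  17.] as bore [5.646e-01 5.000e-04 9.900e-02] as tip [ 0.5784 -0.0039  0.072 ]
[ 12. 254.  11.] as bore [ 0.5796 -0.0055  0.099 ] as tip [ 0.5964 -0.0111  0.072 ]
```

View pics/b2.png

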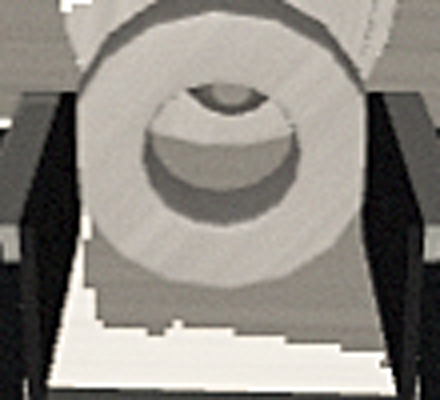

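The bore centre is at crop (222,153) and the tip at (232,92), so the correction is about +1 mm forward and +1.5 mm left. I'll descend.

```bash
python3 -m jog '[{"dx":-1,"dy":1.5,"dz":0,"ax":0,"ay":0,"az":0,"hand":0.3},{"dx":-1,"dy":1.5,"dz":4,"ax":0,"ay":0,"az":0,"hand":0.3},{"dx":-1,"dy":1.5,"dz":8,"ax":0,"ay":0,"az":0,"hand":0.3},{"dx":-1,"dy":1.5,"dz":12,"ax":0,"ay":0,"az":0,"hand":0.3},{"dx":-1,"dy":1.5,"dz":16,"ax":0,"ay":0,"az":0,"hand":0.3},{"dx":-1,"dy":1.5,"dz":20,"ax":0,"ay":0,"az":0,"hand":0.3},{"dx":-1,"dy":1.5,"dz":24,"ax":0,"ay":0,"az":0,"hand":0.3},{"dx":-1,"dy":1.5,"dz":28,"ax":0,"ay":0,"az":0,"hand":0.3},{"dx":-1,"dy":1.5,"dz":30,"ax":0,"ay":0,"az":0,"hand":0.3},{"dx":-1,"dy":1.5,"dz":30,"ax":0,"ay":0,"az":0,"hand":0.3}]'
```

```text
time_s: 28.95
ee_pos: [0.5686, 0.024, 0.0772]
orientation: [-0.0, -0.0, 1.0, 0.0]
wrist_force: [-0.7, -0.1, 0.0]
opening: 0.451
finger_force: 40.4
```

```bash
python3 -m jog '[{"dx":0,"dy":0,"dz":6,"ax":0,"ay":0,"az":0,"hand":0.3},{"dx":0,"dy":0,"dz":11,"ax":0,"ay":0,"az":0,"hand":0.3},{"dx":0,"dy":0,"dz":14,"ax":0,"ay":0,"az":0,"hand":0.3},{"dx":0,"dy":0,"dz":16,"ax":0,"ay":0,"az":0,"hand":0.3},{"dx":0,"dy":0,"dz":16,"ax":0,"ay":0,"az":0,"hand":0.3},{"dx":0,"dy":0,"dz":16,"ax":0,"ay":0,"az":0,"hand":0.3},{"dx":0,"dy":0,"dz":16,"ax":0,"ay":0,"az":0,"hand":0.7},{"dx":0,"dy":0,"dz":16,"ax":0,"ay":0,"az":0,"hand":0.7},{"dx":0,"dy":0,"dz":16,"ax":0,"ay":0,"az":0,"hand":0.7},{"dx":0,"dy":0,"dz":16,"ax":0,"ay":0,"az":0,"hand":0.7}]'
python3 -m jog '[{"dx":0,"dy":0,"dz":-15,"ax":0,"ay":0,"az":0,"hand":0.7},{"dx":0,"dy":0,"dz":-40,"ax":0,"ay":0,"az":0,"hand":0.7},{"dx":0,"dy":0,"dz":-80,"ax":0,"ay":0,"az":0,"hand":0.7},{"dx":0,"dy":0,"dz":-115,"ax":0,"ay":0,"az":0,"hand":0.7},{"dx":0,"dy":0,"dz":-115,"ax":0,"ay":0,"az":0,"hand":0.7},{"dx":20,"dy":0,"dz":-115,"ax":0,"ay":0,"az":0,"hand":0.7},{"dx":60,"dy":40,"dz":-115,"ax":0,"ay":0,"az":0,"hand":0.7},{"dx":90,"dy":90,"dz":-115,"ax":0,"ay":0,"az":0,"hand":0.7},{"dx":90,"dy":100,"dz":-115,"ax":0,"ay":0,"az":0,"hand":0.7},{"dx":90,"dy":100,"dz":-115,"ax":0,"ay":0,"az":0,"hand":0.7}]'
python3 - <<'E'
from h import *
im=grab("wrist","w11");print(tool()[0].round(4),ctrl.state()["joint_pos"].round(2))
S=grab("scene","s11")
import pickle;pickle.dump((im,S,grab("top")),open("k.pkl","wb"))
c=cv2.resize(S["pixels"][120:220,175:265,::-1],(384*90//100,384),interpolation=cv2.INTER_CUBIC)
cv2.imwrite("pics/w11c.png",cv2.resize(np.hstack([im["pixels"][...,::-1],c]),None,fx=.93,fy=.93))
E
```

```text
time_s: 30.2
ee_pos: [0.5687, 0.0241, 0.0614]
orientation: [0.0, -0.0, 1.0, 0.0]
wrist_force: [-0.7, -0.3, 0.5]
opening: 0.699
finger_force: 0.0
time_s: 31.45
ee_pos: [0.4787, 0.1245, 0.1763]
orientation: [0.0, -0.001, 1.0, -0.0]
wrist_force: [-0.5, -0.3, 0.8]
opening: 0.696
finger_force: 0.0
[0.4791 0.1232 0.1763] [-0.87  0.23  0.62  2.   -0.16  0.96  1.39]
```

View pics/w11c.png

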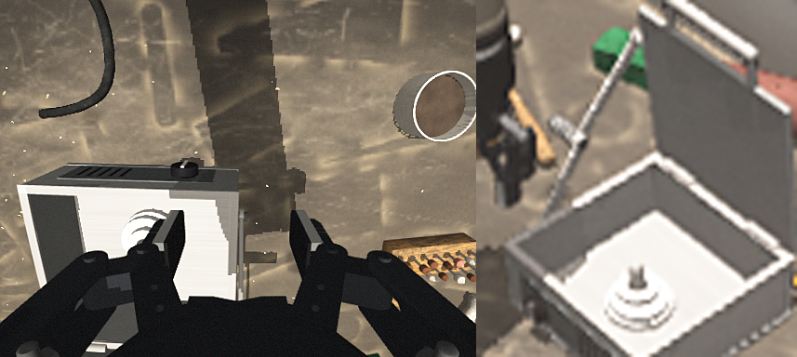

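The stack sits as a neat pyramid on the post. The pin shows between the fingers in the wrist view at about (282,276) full-scale, and in the scene view at about (200.5,156.4).

```bash
python3 - <<'E'
from h import *
import pickle
w,S,T=pickle.load(open("k.pkl","rb"))
print(two(w,(282,276),S,(200.5,156.4)).round(4))
print(onz(w,[(267,276),(298,276)],.147).round(4), onz(S,[(200.5,156.4)],.147).round(4))
# tight stack check from the wrist ring edges: bright pixels of stack centre
for v in(200,):rings(w,.045,v)
p=w["pixels"][255:300,250:310]; cv2.imwrite("pics/pin.png",cv2.resize(p[:,:,::-1],None,fx=8,fy=8,interpolation=cv2.INTER_CUBIC))
E
```

```text
[[0.5653 0.1452 0.1265 0.0473]]
[[0.511  0.1321 0.147 ]
 [0.511  0.1512 0.147 ]] [[0.5918 0.143  0.147 ]]
```

View pics/pin.png

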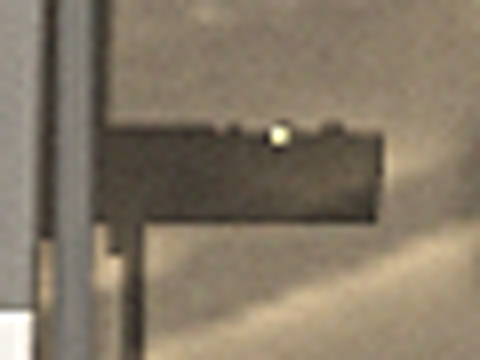

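What I took for the pin there is its shadow. The real pin is hidden under the gripper, so I keep the scene/top triangulation (0.595, 0.150, 0.147), which fits the 113 mm links and the hood edge. I'll shut the fingers, tilt the tool slightly back, and come up in front of the pin.

```bash
python3 -m jog '[{"dx":0,"dy":16,"dz":0,"ax":0,"ay":-0.1,"az":0,"hand":0.3},{"dx":0,"dy":33,"dz":0,"ax":0,"ay":-0.2,"az":0,"hand":0},{"dx":0,"dy":33,"dz":10,"ax":0,"ay":-0.25,"az":0,"hand":0},{"dx":0,"dy":33,"dz":26,"ax":0,"ay":-0.25,"az":0,"hand":0},{"dx":-20,"dy":33,"dz":26,"ax":0,"ay":-0.25,"az":0,"hand":0},{"dx":-40,"dy":33,"dz":26,"ax":0,"ay":-0.25,"az":0,"hand":0},{"dx":-55,"dy":33,"dz":26,"ax":0,"ay":-0.25,"az":0,"hand":0},{"dx":-70,"dy":33,"dz":26,"ax":0,"ay":-0.25,"az":0,"hand":0},{"dx":-70,"dy":33,"dz":26,"ax":0,"ay":-0.25,"az":0,"hand":0},{"dx":-70,"dy":33,"dz":26,"ax":0,"ay":-0.25,"az":0,"hand":0}]'
python3 - <<'E'
from h import *
print(tool()[0].round(4))
w=grab("wrist");S=grab("scene")
c=cv2.resize(S["pixels"][115:215,165:255,::-1],(346,384),interpolation=cv2.INTER_CUBIC)
cv2.imwrite("pics/w12c.png",cv2.resize(np.hstack([w["pixels"][...,::-1],c]),None,fx=.93,fy=.93))
E
```

```text
time_s: 32.85
ee_pos: [0.5481, 0.1568, 0.15]
orientation: [0.124, -0.0, 0.992, -0.0]
wrist_force: [-0.6, -0.0, -1.1]
opening: 0.002
finger_force: 0.0
[0.5481 0.1568 0.15  ]
```

View pics/w12c.png

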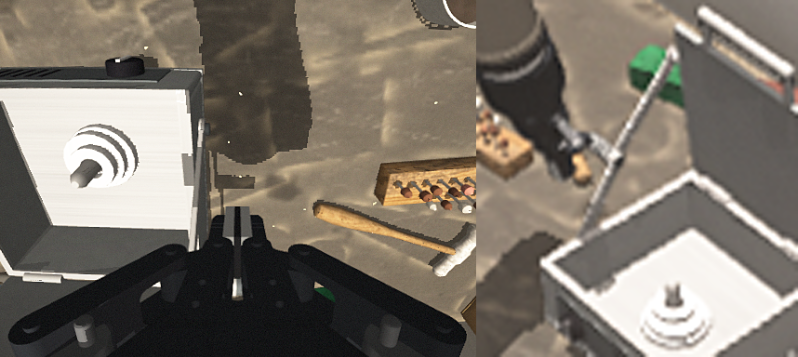

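The wrist and scene crops show the closed fingers just in front of the pin (scene crop about (600,150)) with the stack still in place. I have now viewed 18 pictures, which is over the limit of 14, so from here on I work from numbers only. Next I make contact.

```bash
python3 -m jog '[{"dx":-6,"dy":0,"dz":1.5,"ax":0,"ay":0,"az":0,"hand":0},{"dx":-12,"dy":0,"dz":3,"ax":0,"ay":0,"az":0,"hand":0},{"dx":-18,"dy":0,"dz":4.5,"ax":0,"ay":0,"az":0,"hand":0},{"dx":-22,"dy":0,"dz":5.6,"ax":0,"ay":0,"az":0,"hand":0},{"dx":-24,"dy":0,"dz":7.6,"ax":0,"ay":0,"az":0,"hand":0},{"dx":-26,"dy":0,"dz":9.6,"ax":0,"ay":0,"az":0,"hand":0},{"dx":-28,"dy":0,"dz":11.6,"ax":0,"ay":0,"az":0,"hand":0},{"dx":-30,"dy":0,"dz":13.6,"ax":0,"ay":0,"az":0,"hand":0},{"dx":-30,"dy":0,"dz":13.6,"ax":0,"ay":0,"az":0,"hand":0},{"dx":-30,"dy":0,"dz":13.6,"ax":0,"ay":0,"az":0,"hand":0}]'
```

```text
time_s: 34.2
ee_pos: [0.5802, 0.1569, 0.1438]
orientation: [0.124, -0.0, 0.992, -0.0]
wrist_force: [-2.4, -1.2, -3.1]
opening: 0.003
finger_force: 1.5
```

```bash
python3 -m jog '[{"dx":-2,"dy":0,"dz":2,"ax":0,"ay":0,"az":0,"hand":0},{"dx":-4,"dy":0,"dz":4,"ax":0,"ay":0,"az":0,"hand":0},{"dx":-6,"dy":0,"dz":6,"ax":0,"ay":0,"az":0,"hand":0},{"dx":-8,"dy":0,"dz":8,"ax":0,"ay":0,"az":0,"hand":0},{"dx":-9,"dy":0,"dz":9,"ax":0,"ay":0,"az":0,"hand":0},{"dx":-10,"dy":0,"dz":10,"ax":0,"ay":0,"az":0,"hand":0},{"dx":-11,"dy":0,"dz":11,"ax":0,"ay":0,"az":0,"hand":0},{"dx":-12,"dy":0,"dz":12,"ax":0,"ay":0,"az":0,"hand":0},{"dx":-13,"dy":0,"dz":13,"ax":0,"ay":0,"az":0,"hand":0},{"dx":-13,"dy":0,"dz":13,"ax":0,"ay":0,"az":0,"hand":0}]'
```

```text
time_s: 35.45
ee_pos: [0.5923, 0.1566, 0.1319]
orientation: [0.119, -0.0, 0.993, -0.001]
wrist_force: [-8.3, 0.7, -6.9]
opening: 0.003
finger_force: 4.8
```

```bash
cat > knk.py <<'E'
from h import *
import pickle
_,S0,_=pickle.load(open("k.pkl","rb"));S=grab("scene","s_now")
print("pin px vs travel d(mm):",[proj(S,[[.595+.86e-3*d,.132,.147-.51e-3*d]])[0].round(1).tolist() for d in(0,10,20,30)], "attach",proj(S,[[.667,.13,.236]]).round(1))
# upper link: brightest column per row between attach and pin, before and now
for r in range(132,156,3):
    o=[]
    for im in(S0,S):
        g=cv2.cvtColor(im["pixels"],cv2.COLOR_RGB2GRAY).astype(int)[r,194:226]; o.append((194+int(g.argmax()),int(g.max())))
    print(r,*o)
E
python3 knk.py
```

```text
pin px vs travel d(mm): [[203.3, 157.5], [205.4, 157.5], [207.4, 157.5], [209.3, 157.4]] attach [[218.6 127.8]]
132 (217, 217) (217, 155)
135 (215, 213) (216, 248)
138 (214, 241) (206, 165)
141 (212, 203) (210, 170)
144 (210, 225) (212, 168)
147 (208, 188) (211, 226)
150 (207, 255) (210, 191)
153 (198, 220) (209, 252)
```

The upper link has swung: the pin is about 20 mm along its arc, past dead centre. I'll push a little further for margin.

```bash
python3 -m jog '[{"dx":-1,"dy":0,"dz":1,"ax":0,"ay":0,"az":0,"hand":0},{"dx":-2,"dy":0,"dz":2,"ax":0,"ay":0,"az":0,"hand":0},{"dx":-3,"dy":0,"dz":3,"ax":0,"ay":0,"az":0,"hand":0},{"dx":-4,"dy":0,"dz":4,"ax":0,"ay":0,"az":0,"hand":0},{"dx":-5,"dy":0,"dz":5.5,"ax":0,"ay":0,"az":0,"hand":0},{"dx":-6,"dy":0,"dz":7,"ax":0,"ay":0,"az":0,"hand":0},{"dx":-7,"dy":0,"dz":8.5,"ax":0,"ay":0,"az":0,"hand":0},{"dx":-8,"dy":0,"dz":10,"ax":0,"ay":0,"az":0,"hand":0},{"dx":-8,"dy":0,"dz":10,"ax":0,"ay":0,"az":0,"hand":0},{"dx":-8,"dy":0,"dz":10,"ax":0,"ay":0,"az":0,"hand":0}]'; python3 knk.py
```

```text
time_s: 36.75
ee_pos: [0.5998, 0.1564, 0.1224]
orientation: [0.116, -0.001, 0.993, -0.002]
wrist_force: [-11.1, -0.3, -8.2]
opening: -0.005
finger_force: 6.6
pin px vs travel d(mm): [[203.3, 157.5], [205.4, 157.5], [207.4, 157.5], [209.3, 157.4]] attach [[218.6 127.8]]
132 (217, 217) (217, 221)
135 (215, 213) (215, 153)
138 (214, 241) (214, 223)
141 (212, 203) (213, 194)
144 (210, 225) (218, 162)
147 (208, 188) (220, 154)
150 (207, 255) (220, 164)
153 (198, 220) (206, 198)
```

```bash
python3 -m jog '[{"dx":6,"dy":0,"dz":0,"ax":0,"ay":0,"az":0,"hand":0},{"dx":20,"dy":0,"dz":0,"ax":0,"ay":0,"az":0,"hand":0},{"dx":50,"dy":10,"dz":0,"ax":0,"ay":0,"az":0,"hand":0},{"dx":90,"dy":20,"dz":-20,"ax":0,"ay":0.1,"az":0,"hand":0},{"dx":100,"dy":20,"dz":-60,"ax":0,"ay":0.25,"az":0,"hand":0},{"dx":100,"dy":20,"dz":-100,"ax":0,"ay":0.25,"az":0,"hand":0},{"dx":100,"dy":20,"dz":-140,"ax":0,"ay":0.25,"az":0,"hand":0.5},{"dx":100,"dy":20,"dz":-180,"ax":0,"ay":0.25,"az":0,"hand":0.5},{"dx":100,"dy":20,"dz":-180,"ax":0,"ay":0.25,"az":0,"hand":0.5},{"dx":100,"dy":20,"dz":-180,"ax":0,"ay":0.25,"az":0,"hand":0.5}]'; python3 knk.py
python3 - <<'E'
from h import *
print(tool()[0].round(4),tool()[1].round(3).tolist(),ctrl.state()["joint_pos"].round(2))
S=grab("scene")
g=cv2.cvtColor(S["pixels"],cv2.COLOR_RGB2GRAY)
for r in range(150,180,3): print(r,g[r,190:222].tolist())
E
```

```text
time_s: 38.05
ee_pos: [0.4665, 0.1771, 0.2776]
orientation: [0.001, -0.0, 1.0, 0.001]
wrist_force: [-0.3, -0.2, -0.6]
opening: 0.504
finger_force: 0.0
pin px vs travel d(mm): [[203.3, 157.5], [205.4, 157.5], [207.4, 157.5], [209.3, 157.4]] attach [[218.6 127.8]]
132 (217, 217) (217, 225)
135 (215, 213) (215, 152)
138 (214, 241) (214, 224)
141 (212, 203) (213, 195)
144 (210, 225) (218, 162)
147 (208, 188) (220, 157)
150 (207, 255) (194, 169)
153 (198, 220) (210, 185)
[0.466  0.1769 0.2768] [[-1.0, 0.0, 0.001], [0.0, 1.0, 0.0], [-0.001, 0.0, -1.0]] [-0.98  0.12  0.58  1.87 -0.07  1.18  1.19]
150 [128, 130, 143, 165, 169, 161, 151, 145, 141, 142, 151, 163, 163, 151, 137, 133, 134, 137, 136, 136, 119, 154, 127, 104, 116, 135, 137, 140, 151, 164, 164, 158]
153 [196, 144, 129, 150, 168, 164, 148, 138, 135, 133, 135, 135, 132, 129, 129, 131, 133, 136, 137, 127, 186, 140, 102, 116, 134, 138, 135, 134, 141, 160, 169, 163]
156 [202, 206, 199, 147, 132, 136, 141, 141, 142, 150, 159, 114, 187, 200, 194, 194, 185, 163, 132, 200, 140, 96, 104, 134, 148, 149, 149, 160, 170, 166, 156, 150]
159 [160,
[... 427 characters left out ...]
140, 141, 141, 141, 138, 136, 128, 149, 190, 233]
168 [148, 156, 168, 172, 176, 170, 160, 150, 145, 138, 137, 135, 134, 156, 224, 162, 99, 132, 161, 166, 156, 142, 134, 127, 150, 207, 235, 250, 251, 204, 120, 94]
171 [141, 143, 145, 146, 139, 132, 128, 126, 126, 129, 130, 158, 255, 193, 87, 101, 131, 136, 130, 151, 225, 251, 253, 251, 209, 119, 87, 102, 108, 111, 112, 112]
174 [150, 147, 138, 131, 125, 117, 111, 106, 93, 210, 215, 130, 89, 112, 155, 227, 255, 255, 250, 209, 120, 88, 98, 102, 112, 113, 113, 112, 111, 111, 109, 109]
177 [175, 174, 179, 187, 170, 136, 119, 207, 195, 135, 206, 255, 255, 250, 207, 125, 96, 104, 110, 106, 105, 112, 112, 112, 112, 111, 111, 111, 111, 112, 110, 110]
```

The knuckle stays at about (209.5,158), roughly 30 mm along, so the stay is broken and holding. Now I re-measure the bar from its shift in two views.

```bash
python3 - <<'E'
from h import *
import pickle
_,S0,T0=pickle.load(open("k.pkl","rb"));S=grab("scene");T=grab("top")
uv=[]
for A,B,c in((S0,S,(240.5,126.3)),(T0,T,(233.6,157.7))):
    x,y=int(c[0]),int(c[1])
    f=lambda im:cv2.cvtColor(im["pixels"],cv2.COLOR_RGB2GRAY).astype(np.float32)[y-14:y+14,x-22:x+22]
    s,r=cv2.phaseCorrelate(f(A),f(B),cv2.createHanningWindow((44,28),cv2.CV_32F)); print(s,r); uv.append((c[0]+s[0],c[1]+s[1]))
print("before",two(S0,(240.5,126.3),T0,(233.6,157.7)).round(4),"now",two(S,uv[0],T,uv[1]).round(4))
t=-np.radians(85)
E
```

```text
(-3.8843584186373867, 3.1986819521948657) 0.761753886187518
(1.0933176093076007, 0.3070761126652215) 0.5825771819220649
before [[0.663  0.0187 0.3067 0.0008]] now [[0.6532 0.0164 0.3067 0.0121]]
```

```bash
python3 - <<'E'
from h import *
S=grab("scene");T=grab("top")
def bar(j,y=.019): 
    a=np.radians(85.)+.018-j; return np.array([.681-.226*np.cos(a),y,.08+.226*np.sin(a)])
for j in(0,.03,.06,.1,.15,.2): print(j,bar(j).round(4),(proj(S,[bar(j)])-proj(S,[bar(0)])).round(1),proj(S,[bar(j)]).round(1),(proj(T,[bar(j)])-proj(T,[bar(0)])).round(1),proj(T,[bar(j)]).round(1))
b=bright(S,60,185);k=np.zeros_like(b);k[105:150,215:265]=1;ys,xs=np.nonzero(b*k)
for r in range(108,148,2):
    c=xs[ys==r]; print(r,c.tolist())
g=cv2.cvtColor(T["pixels"],cv2.COLOR_RGB2GRAY)
for r in range(150,172): print(r,g[r,210:258:4].tolist())
E
```

```text
0 [0.6654 0.019  0.3055] [[0. 0.]] [[241.1 126.2]] [[0. 0.]] [[233.5 157.5]]
0.03 [0.6586 0.019  0.3049] [[-1.6  1.1]] [[239.6 127.2]] [[-0.2  1.6]] [[233.4 159.1]]
0.06 [0.6519 0.019  0.3041] [[-3.2  2.2]] [[238.  128.4]] [[-0.3  3.2]] [[233.2 160.7]]
0.1 [0.6429 0.019  0.3028] [[-5.3  3.8]] [[235.9 129.9]] [[-0.5  5.4]] [[233.  162.9]]
0.15 [0.6318 0.019  0.3006] [[-7.9  5.9]] [[233.3 132. ]] [[-0.8  8.3]] [[232.7 165.7]]
0.2 [0.6209 0.019  0.2979] [[-10.5   8.1]] [[230.7 134.3]] [[-1.1 11.1]] [[232.5 168.6]]
108 [263]
110 []
112 []
114 []
116 [263, 264]
118 [264]
120 [217, 218, 223, 224]
122 [223, 224, 225, 226, 227]
124 [217, 218, 219, 226, 227, 228, 229, 230]
126 [219, 220, 221, 229, 230, 231, 232, 233]
128 [222, 223, 232, 233, 234, 235, 236]
130 [216, 217, 235, 236, 237, 238, 239]
132 [217, 238, 239, 240, 241, 242]
134 [240, 241, 242, 243, 244, 245]
136 [243, 244, 245, 246, 247, 248]
138 [246, 247]
140 []
142 []
144 []
146 [220]
150 [119, 113, 106, 99, 87, 112, 118, 124, 170, 246, 247, 154]
151 [115, 103, 97, 87, 71, 98, 91, 104, 157, 244, 246, 165]
152 [108, 94, 85, 71, 56, 97
[... 462 characters left out ...]
193, 192, 166, 138, 132, 123, 119, 130, 133, 110]
161 [120, 114, 204, 216, 211, 198, 190, 161, 134, 136, 132, 135]
162 [142, 130, 158, 188, 205, 213, 221, 206, 193, 184, 126, 134]
163 [176, 176, 111, 135, 158, 172, 197, 204, 216, 215, 118, 125]
164 [169, 188, 99, 113, 113, 127, 142, 153, 176, 198, 113, 121]
165 [116, 146, 89, 101, 106, 112, 110, 114, 126, 141, 120, 122]
166 [86, 87, 71, 81, 89, 94, 99, 108, 108, 96, 151, 141]
167 [81, 66, 68, 72, 71, 73, 80, 91, 95, 83, 176, 176]
168 [84, 70, 70, 73, 71, 69, 70, 69, 75, 75, 145, 155]
169 [87, 71, 74, 71, 68, 68, 70, 68, 68, 69, 86, 100]
170 [95, 69, 69, 67, 65, 67, 71, 67, 68, 68, 67, 66]
171 [106, 71, 70, 71, 70, 70, 69, 67, 66, 66, 66, 64]
```

```bash
python3 - <<'E'
from h import *
S=grab("scene");T=grab("top")
print(two(S,[(235.4,129.5)],T,[(233.6,162.3)]).round(4))
print(two(S,[(223.5,120.3),(247,138.3)],T,[(218.5,160.8),(248,163.4)]).round(4))
E
```

```text
[[0.641  0.0169 0.308  0.0024]]
[[ 0.6428  0.0744  0.3105  0.0014]
 [ 0.6394 -0.0377  0.307   0.0042]]
```

The bar is now at about (0.643,0.018,0.305), with the hood at about 0.09 rad. I'll turn the hand so the fingers close across the bar and go above it.

```bash
python3 -m jog '[{"dx":0,"dy":0,"dz":-30,"ax":0,"ay":0,"az":0.16,"hand":0.6},{"dx":0,"dy":0,"dz":-60,"ax":0,"ay":0,"az":0.32,"hand":0.6},{"dx":0,"dy":0,"dz":-90,"ax":0,"ay":0,"az":0.48,"hand":0.6},{"dx":0,"dy":-20,"dz":-120,"ax":0,"ay":0,"az":0.64,"hand":0.6},{"dx":-20,"dy":-50,"dz":-143,"ax":0,"ay":0,"az":0.8,"hand":0.6},{"dx":-50,"dy":-80,"dz":-143,"ax":0,"ay":0,"az":0.96,"hand":0.6},{"dx":-85,"dy":-110,"dz":-143,"ax":0,"ay":0,"az":1.12,"hand":0.6},{"dx":-120,"dy":-135,"dz":-143,"ax":0,"ay":0,"az":1.28,"hand":0.6},{"dx":-150,"dy":-159,"dz":-143,"ax":0,"ay":0,"az":1.44,"hand":0.6},{"dx":-177,"dy":-159,"dz":-143,"ax":0,"ay":0,"az":1.6,"hand":0.6}]'
python3 - <<'E'
from h import *
im=grab("wrist","w20");t=tool();print(t[0].round(4),t[1].round(3).tolist(),ctrl.state()["joint_pos"].round(2))
P=proj(im,[[.643,.018,.305],[.643,.068,.305],[.643,-.032,.305]]).round(0);print(P)
g=cv2.cvtColor(im["pixels"],cv2.COLOR_RGB2GRAY);c=int(P[0][0]);r=int(P[0][1])
print(g[r,c-60:c+60:3].tolist());print(g[r-15,c-60:c+60:3].tolist())
E
```

```text
time_s: 39.7
ee_pos: [0.6436, 0.0148, 0.42]
orientation: [0.001, 0.721, 0.693, -0.001]
wrist_force: [0.1, 0.4, 0.7]
opening: 0.595
finger_force: 0.0
[0.6463 0.0171 0.4184] [[0.039, 0.999, 0.001], [0.999, -0.039, -0.003], [-0.003, 0.001, -1.0]] [-0.66  0.43  0.87  1.29 -0.32  1.56  0.13]
[[254. 182.]
 [251. 123.]
 [256. 235.]]
[255, 254, 255, 255, 255, 255, 255, 255, 255, 255, 255, 255, 255, 254, 254, 237, 255, 255, 225, 139, 161, 147, 116, 125, 71, 56, 47, 47, 47, 120, 149, 183, 174, 224, 219, 131, 139, 136, 135, 223]
[252, 252, 252, 251, 252, 252, 252, 252, 252, 252, 252, 253, 251, 251, 251, 252, 252, 251, 197, 142, 159, 146, 119, 127, 77, 57, 44, 45, 45, 58, 138, 61, 85, 107, 144, 152, 177, 140, 122, 71]
```

The wrist profile puts the bar right under the TCP (x about 0.646). I'll descend and grip.

```bash
python3 -m jog '[{"dx":0,"dy":0,"dz":25,"ax":0,"ay":0,"az":0,"hand":0.6},{"dx":0,"dy":0,"dz":50,"ax":0,"ay":0,"az":0,"hand":0.6},{"dx":0,"dy":0,"dz":75,"ax":0,"ay":0,"az":0,"hand":0.6},{"dx":0,"dy":0,"dz":95,"ax":0,"ay":0,"az":0,"hand":0.6},{"dx":0,"dy":0,"dz":108,"ax":0,"ay":0,"az":0,"hand":0.6},{"dx":0,"dy":0,"dz":114,"ax":0,"ay":0,"az":0,"hand":0.6},{"dx":0,"dy":0,"dz":115,"ax":0,"ay":0,"az":0,"hand":0.6},{"dx":0,"dy":0,"dz":115,"ax":0,"ay":0,"az":0,"hand":0.6},{"dx":0,"dy":0,"dz":115,"ax":0,"ay":0,"az":0,"hand":0.6},{"dx":0,"dy":0,"dz":115,"ax":0,"ay":0,"az":0,"hand":0.6}]'
python3 -m jog '[{"dx":0,"dy":0,"dz":0,"ax":0,"ay":0,"az":0,"hand":0.5},{"dx":0,"dy":0,"dz":0,"ax":0,"ay":0,"az":0,"hand":0.4},{"dx":0,"dy":0,"dz":0,"ax":0,"ay":0,"az":0,"hand":0.3},{"dx":0,"dy":0,"dz":0,"ax":0,"ay":0,"az":0,"hand":0.2},{"dx":0,"dy":0,"dz":0,"ax":0,"ay":0,"az":0,"hand":0.1},{"dx":0,"dy":0,"dz":0,"ax":0,"ay":0,"az":0,"hand":0},{"dx":0,"dy":0,"dz":0,"ax":0,"ay":0,"az":0,"hand":0},{"dx":0,"dy":0,"dz":0,"ax":0,"ay":0,"az":0,"hand":0},{"dx":0,"dy":0,"dz":0,"ax":0,"ay":0,"az":0,"hand":0},{"dx":0,"dy":0,"dz":0,"ax":0,"ay":0,"az":0,"hand":0}]' 30
python3 -c "
from h import *
print(tool()[0].round(4),tool()[1].round(3).tolist())"
```

```text
time_s: 41.0
ee_pos: [0.6429, 0.018, 0.3055]
orientation: [0.0, 0.717, 0.697, 0.0]
wrist_force: [-0.6, 0.1, 0.1]
opening: 0.601
finger_force: 0.0
time_s: 42.25
ee_pos: [0.6426, 0.018, 0.3052]
orientation: [-0.0, 0.717, 0.697, -0.0]
wrist_force: [-2.6, 0.9, 1.5]
opening: 0.127
finger_force: 29.3
[0.6426 0.018  0.3052] [[0.029, 1.0, -0.0], [1.0, -0.029, 0.0], [0.0, -0.0, -1.0]]
```

Gripped (opening 0.127 corresponds to the 12 mm bar). I'll lower along the arc in stages, watching the force.

```bash
python3 -m jog '[{"dx":0,"dy":-5.8,"dz":1,"ax":0,"ay":0,"az":0,"hand":0},{"dx":0,"dy":-11.7,"dz":2.2,"ax":0,"ay":0,"az":0,"hand":0},{"dx":0,"dy":-17.5,"dz":3.5,"ax":0,"ay":0,"az":0,"hand":0},{"dx":0,"dy":-23.2,"dz":5,"ax":0,"ay":0,"az":0,"hand":0},{"dx":0,"dy":-29,"dz":6.6,"ax":0,"ay":0,"az":0,"hand":0},{"dx":0,"dy":-34.5,"dz":8.4,"ax":0,"ay":0,"az":0,"hand":0},{"dx":0,"dy":-40.2,"dz":10.4,"ax":0,"ay":0,"az":0,"hand":0},{"dx":0,"dy":-45.7,"dz":12.5,"ax":0,"ay":0,"az":0,"hand":0},{"dx":0,"dy":-51.2,"dz":14.7,"ax":0,"ay":0,"az":0,"hand":0},{"dx":0,"dy":-56.6,"dz":17,"ax":0,"ay":0,"az":0,"hand":0}]'
python3 -c "
from h import *
print(tool()[0].round(4),ctrl.state()['wrist_force'].round(1),ctrl.state()['opening'])"
```

```text
time_s: 43.5
ee_pos: [0.5857, 0.0196, 0.2878]
orientation: [-0.0, 0.717, 0.697, -0.0]
wrist_force: [-3.0, 0.5, 6.8]
opening: 0.129
finger_force: 31.1
[0.5857 0.0196 0.2878] [-3.   0.5  6.8] 0.12899381779105862
```

```bash
python3 -m jog '[{"dx":0,"dy":-8.6,"dz":4.1,"ax":0,"ay":0,"az":0,"hand":0},{"dx":0,"dy":-17,"dz":8.5,"ax":0,"ay":0,"az":0,"hand":0},{"dx":0,"dy":-25.1,"dz":13.3,"ax":0,"ay":0,"az":0,"hand":0},{"dx":0,"dy":-33.1,"dz":18.4,"ax":0,"ay":0,"az":0,"hand":0},{"dx":0,"dy":-40.9,"dz":23.9,"ax":0,"ay":0,"az":0,"hand":0},{"dx":0,"dy":-48.4,"dz":29.6,"ax":0,"ay":0,"az":0,"hand":0},{"dx":0,"dy":-55.7,"dz":35.7,"ax":0,"ay":0,"az":0,"hand":0},{"dx":0,"dy":-62.7,"dz":42.1,"ax":0,"ay":0,"az":0,"hand":0},{"dx":0,"dy":-69.5,"dz":48.7,"ax":0,"ay":0,"az":0,"hand":0},{"dx":0,"dy":-76,"dz":55.7,"ax":0,"ay":0,"az":0,"hand":0}]'
python3 -c "
from h import *
s=ctrl.state();print(tool()[0].round(4),s['wrist_force'].round(1),s['ft_torque'].round(2),s['opening'])"
```

```text
time_s: 44.75
ee_pos: [0.5097, 0.0218, 0.2319]
orientation: [0.0, 0.717, 0.697, -0.0]
wrist_force: [0.2, -1.7, 0.3]
opening: 0.129
finger_force: 31.4
[0.5097 0.0218 0.2319] [ 0.2 -1.7  0.3] [-0.29 -0.43  0.05] 0.12903949688942914
```

```bash
python3 -m jog '[{"dx":0,"dy":-5.7,"dz":6.6,"ax":0,"ay":0,"az":0,"hand":0},{"dx":0,"dy":-11.1,"dz":13.4,"ax":0,"ay":0,"az":0,"hand":0},{"dx":0,"dy":-16.2,"dz":20.4,"ax":0,"ay":0,"az":0,"hand":0},{"dx":0,"dy":-21.1,"dz":27.6,"ax":0,"ay":0,"az":0,"hand":0},{"dx":0,"dy":-25.7,"dz":35,"ax":0,"ay":0,"az":0,"hand":0},{"dx":0,"dy":-30,"dz":42.6,"ax":0,"ay":0,"az":0,"hand":0},{"dx":0,"dy":-34,"dz":50.3,"ax":0,"ay":0,"az":0,"hand":0},{"dx":0,"dy":-37.7,"dz":58.2,"ax":0,"ay":0,"az":0,"hand":0},{"dx":0,"dy":-41.1,"dz":66.2,"ax":0,"ay":0,"az":0,"hand":0},{"dx":0,"dy":-44.2,"dz":74.3,"ax":0,"ay":0,"az":0,"hand":0}]'
python3 -c "
from h import *
s=ctrl.state();print(tool()[0].round(4),s['wrist_force'].round(1),s['ft_torque'].round(2),s['opening'])"
```

```text
time_s: 46.0
ee_pos: [0.4654, 0.0231, 0.1574]
orientation: [-0.0, 0.717, 0.697, -0.0]
wrist_force: [-0.8, -3.0, 0.4]
opening: 0.129
finger_force: 32.6
[0.4654 0.0231 0.1574] [-0.8 -3.   0.4] [-0.56  0.04  0.05] 0.12887943062358154
```

```bash
python3 -m jog '[{"dx":0,"dy":-2.7,"dz":7.9,"ax":0,"ay":0,"az":0,"hand":0},{"dx":0,"dy":-5,"dz":15.8,"ax":0,"ay":0,"az":0,"hand":0},{"dx":0,"dy":-7.1,"dz":23.9,"ax":0,"ay":0,"az":0,"hand":0},{"dx":0,"dy":-8.9,"dz":32,"ax":0,"ay":0,"az":0,"hand":0},{"dx":0,"dy":-10.4,"dz":40.1,"ax":0,"ay":0,"az":0,"hand":0},{"dx":0,"dy":-11.6,"dz":48.3,"ax":0,"ay":0,"az":0,"hand":0},{"dx":0,"dy":-12.4,"dz":56.6,"ax":0,"ay":0,"az":0,"hand":0},{"dx":0,"dy":-13,"dz":64.9,"ax":0,"ay":0,"az":0,"hand":0},{"dx":0,"dy":-13.3,"dz":69,"ax":0,"ay":0,"az":0,"hand":0},{"dx":0,"dy":-13.3,"dz":70,"ax":0,"ay":0,"az":0,"hand":0}]'
python3 -c "
from h import *
s=ctrl.state();print(tool()[0].round(4),s['wrist_force'].round(1),s['ft_torque'].round(2),s['opening'])"
```

```text
time_s: 47.25
ee_pos: [0.4513, 0.0234, 0.0872]
orientation: [-0.001, 0.717, 0.697, -0.001]
wrist_force: [-4.5, -3.0, -1.2]
opening: 0.124
finger_force: 33.8
[0.4513 0.0234 0.0872] [-4.5 -3.  -1.2] [-0.6   0.76 -0.01] 0.12448666645191435
```

Nearly shut. I'll press down a few more millimetres, watching for the stop.

```bash
python3 -m jog '[{"dx":0,"dy":0,"dz":1,"ax":0,"ay":0,"az":0,"hand":0},{"dx":0,"dy":0,"dz":2,"ax":0,"ay":0,"az":0,"hand":0},{"dx":0,"dy":0,"dz":3,"ax":0,"ay":0,"az":0,"hand":0},{"dx":0,"dy":0,"dz":4,"ax":0,"ay":0,"az":0,"hand":0},{"dx":0,"dy":0,"dz":5,"ax":0,"ay":0,"az":0,"hand":0},{"dx":0,"dy":0,"dz":5,"ax":0,"ay":0,"az":0,"hand":0},{"dx":0,"dy":0,"dz":5,"ax":0,"ay":0,"az":0,"hand":0},{"dx":0,"dy":0,"dz":5,"ax":0,"ay":0,"az":0,"hand":0},{"dx":0,"dy":0,"dz":5,"ax":0,"ay":0,"az":0,"hand":0},{"dx":0,"dy":0,"dz":5,"ax":0,"ay":0,"az":0,"hand":0}]'
python3 -c "
from h import *
s=ctrl.state();print(tool()[0].round(4),s['wrist_force'].round(1),s['ft_torque'].round(2),s['opening'])"
```

```text
time_s: 48.5
ee_pos: [0.4511, 0.0234, 0.0823]
orientation: [-0.001, 0.717, 0.697, -0.001]
wrist_force: [-5.6, -3.2, -1.7]
opening: 0.127
finger_force: 33.8
[0.4511 0.0234 0.0823] [-5.6 -3.2 -1.7] [-0.61  0.68  0.06] 0.12650517404429956
```

```bash
python3 -m jog '[{"dx":0,"dy":0,"dz":1,"ax":0,"ay":0,"az":0,"hand":0},{"dx":0,"dy":0,"dz":2,"ax":0,"ay":0,"az":0,"hand":0},{"dx":0,"dy":0,"dz":3,"ax":0,"ay":0,"az":0,"hand":0},{"dx":0,"dy":0,"dz":3,"ax":0,"ay":0,"az":0,"hand":0},{"dx":0,"dy":0,"dz":3,"ax":0,"ay":0,"az":0,"hand":0},{"dx":0,"dy":0,"dz":3,"ax":0,"ay":0,"az":0,"hand":0},{"dx":0,"dy":0,"dz":3,"ax":0,"ay":0,"az":0,"hand":0},{"dx":0,"dy":0,"dz":3,"ax":0,"ay":0,"az":0,"hand":0},{"dx":0,"dy":0,"dz":3,"ax":0,"ay":0,"az":0,"hand":0},{"dx":0,"dy":0,"dz":3,"ax":0,"ay":0,"az":0,"hand":0}]'
python3 - <<'E'
from h import *
s=ctrl.state();print(tool()[0].round(4),s['wrist_force'].round(1),s['opening'])
S=grab("scene","s_fin");T=grab("top","t_fin")
# hood free edge: plate top corners if shut (plate x .679-.190=.489, z .084..)
for z in(.084,):
    X=[[.489,.12,z],[.489,-.08,z],[.679,.12,z],[.679,-.08,z],[.453,.02,z]]
    print(proj(S,X).round(1).tolist(),proj(T,X).round(1).tolist())
g=cv2.cvtColor(T["pixels"],cv2.COLOR_RGB2GRAY)
for c in(215,222,250): print(c,g[185:240:2,c].tolist())
E
```

```text
time_s: 49.75
ee_pos: [0.4511, 0.0234, 0.0799]
orientation: [-0.002, 0.717, 0.697, -0.001]
wrist_force: [-7.5, -3.8, 6.7]
opening: 0.127
finger_force: 34.6
[0.4511 0.0234 0.0799] [-7.5 -3.8  6.7] 0.12656073976067303
[[182.6, 187.8], [222.6, 220.2], [224.7, 161.6], [264.9, 190.5], [193.4, 209.2]] [[207.8, 220.1], [256.2, 223.4], [213.2, 179.1], [259.6, 182.1], [231.1, 229.9]]
215 [168, 163, 170, 142, 137, 144, 146, 150, 148, 147, 144, 140, 136, 132, 125, 121, 111, 101, 91, 81, 72, 110, 119, 98, 83, 69, 64, 72]
222 [144, 182, 153, 147, 150, 146, 146, 143, 139, 133, 129, 122, 117, 105, 93, 81, 71, 79, 55, 38, 27, 59, 124, 82, 71, 73, 76, 75]
250 [186, 132, 127, 127, 127, 132, 128, 134, 133, 147, 138, 142, 155, 170, 172, 176, 188, 205, 207, 158, 83, 81, 92, 125, 147, 149, 153, 141]
```

The force turned upward (+6.7 N), so the stop is reached. One light confirming press, then I release.

```bash
python3 -m jog '[{"dx":0,"dy":0,"dz":1,"ax":0,"ay":0,"az":0,"hand":0},{"dx":0,"dy":0,"dz":2,"ax":0,"ay":0,"az":0,"hand":0},{"dx":0,"dy":0,"dz":2,"ax":0,"ay":0,"az":0,"hand":0},{"dx":0,"dy":0,"dz":2,"ax":0,"ay":0,"az":0,"hand":0},{"dx":0,"dy":0,"dz":2,"ax":0,"ay":0,"az":0,"hand":0},{"dx":0,"dy":0,"dz":2,"ax":0,"ay":0,"az":0,"hand":0},{"dx":0,"dy":0,"dz":2,"ax":0,"ay":0,"az":0,"hand":0},{"dx":0,"dy":0,"dz":2,"ax":0,"ay":0,"az":0,"hand":0},{"dx":0,"dy":0,"dz":2,"ax":0,"ay":0,"az":0,"hand":0},{"dx":0,"dy":0,"dz":2,"ax":0,"ay":0,"az":0,"hand":0}]'
python3 -m jog '[{"dx":0,"dy":0,"dz":-1,"ax":0,"ay":0,"az":0,"hand":0},{"dx":0,"dy":0,"dz":-2,"ax":0,"ay":0,"az":0,"hand":0.1},{"dx":0,"dy":0,"dz":-2,"ax":0,"ay":0,"az":0,"hand":0.25},{"dx":0,"dy":0,"dz":-2,"ax":0,"ay":0,"az":0,"hand":0.35},{"dx":0,"dy":0,"dz":-2,"ax":0,"ay":0,"az":0,"hand":0.35},{"dx":0,"dy":0,"dz":-2,"ax":0,"ay":0,"az":0,"hand":0.35},{"dx":0,"dy":0,"dz":-2,"ax":0,"ay":0,"az":0,"hand":0.35},{"dx":0,"dy":0,"dz":-2,"ax":0,"ay":0,"az":0,"hand":0.35},{"dx":0,"dy":0,"dz":-2,"ax":0,"ay":0,"az":0,"hand":0.35},{"dx":0,"dy":0,"dz":-2,"ax":0,"ay":0,"az":0,"hand":0.35}]'
```

```text
time_s: 51.1
ee_pos: [0.4511, 0.0235, 0.0795]
orientation: [-0.003, 0.717, 0.697, -0.001]
wrist_force: [-13.7, -2.3, 27.3]
opening: 0.13
finger_force: 36.5
time_s: 52.35
ee_pos: [0.4527, 0.0236, 0.0801]
orientation: [-0.0, 0.717, 0.697, 0.0]
wrist_force: [0.3, 0.3, -0.6]
opening: 0.349
finger_force: 0.0
```

```bash
python3 -m jog '[{"dx":0,"dy":0,"dz":-8,"ax":0,"ay":0,"az":0,"hand":0.35},{"dx":0,"dy":0,"dz":-16,"ax":0,"ay":0,"az":0,"hand":0.35},{"dx":0,"dy":0,"dz":-26,"ax":0,"ay":0,"az":0,"hand":0.35},{"dx":0,"dy":0,"dz":-40,"ax":0,"ay":0,"az":0,"hand":0.35},{"dx":0,"dy":0,"dz":-70,"ax":0,"ay":0,"az":0,"hand":0.35},{"dx":0,"dy":0,"dz":-110,"ax":0,"ay":0,"az":0,"hand":0.35},{"dx":0,"dy":0,"dz":-150,"ax":0,"ay":0,"az":0,"hand":0.35},{"dx":0,"dy":-20,"dz":-170,"ax":0,"ay":0,"az":0,"hand":0.35},{"dx":0,"dy":-20,"dz":-170,"ax":0,"ay":0,"az":0,"hand":0.35},{"dx":0,"dy":-20,"dz":-170,"ax":0,"ay":0,"az":0,"hand":0.35}]'
python3 - <<'E'
from h import *
s=ctrl.state();print(tool()[0].round(4),s['wrist_force'].round(1))
w=grab("wrist","w_fin");S=grab("scene")
P=proj(w,[[.453,.02,.084],[.453,.07,.084],[.489,.02,.084]]);print(P.round(0).tolist())
g=cv2.cvtColor(w["pixels"],cv2.COLOR_RGB2GRAY)
for y in(.02,.045,-.02):
    u,v=proj(w,[[.455,y,.084]])[0]; print(y,round(u),g[int(v),int(u)-40:int(u)+60:4].tolist())
# bar in the scene: bright line pixels near prediction
b=bright(S,60,185); q=proj(S,[[.453,.068,.09],[.453,-.028,.09]]);print("scene bar pred",q.round(1).tolist())
for r in range(int(q[0][1])-6,int(q[1][1])+8,3):
    c=np.nonzero(b[r,160:240])[0]+160; print(r,c.tolist())
E
```

```text
time_s: 53.6
ee_pos: [0.4327, 0.0242, 0.2498]
orientation: [-0.0, 0.717, 0.697, 0.0]
wrist_force: [0.4, 0.1, -0.4]
opening: 0.348
finger_force: 0.0
[0.4327 0.0242 0.2498] [ 0.4  0.1 -0.4]
[[274.0, 175.0], [274.0, 127.0], [309.0, 174.0]]
0.02 276 [86, 79, 82, 175, 161, 154, 158, 159, 115, 169, 142, 69, 156, 150, 146, 82, 14, 62, 96, 138, 138, 135, 140, 73, 80]
0.045 276 [75, 83, 88, 91, 93, 100, 94, 86, 100, 164, 152, 70, 77, 74, 77, 78, 43, 77, 108, 139, 139, 137, 141, 151, 87]
-0.02 277 [160, 158, 121, 62, 134, 145, 158, 159, 234, 250, 212, 188, 182, 171, 169, 41, 48, 60, 231, 236, 237, 236, 253, 163, 168]
scene bar pred [[183.8, 200.1], [202.9, 215.9]]
194 []
197 []
200 [166, 167, 168, 169, 170, 237, 238, 239]
203 [176, 177, 178, 210, 234, 235, 236, 237, 238, 239]
206 [207, 208, 209, 210, 211, 212, 213, 229, 230, 231, 232, 233, 234, 235, 236, 237, 238, 239]
209 [208, 209, 210, 211, 212, 213, 214, 215, 216, 217, 224, 225, 226, 227, 228, 229, 230, 231, 232, 233, 234, 235, 236]
212 [197, 198, 209, 210, 211, 212, 213, 214, 215, 216, 217, 218, 219, 220, 221, 222, 223, 224, 225, 226, 227, 228, 229, 230, 231]
215 [197, 198, 199, 200, 201, 204, 205, 206, 207, 216, 217, 218, 219, 220, 221, 222, 223, 224, 225, 226, 227]
218 [175, 176, 177, 201, 202, 203, 219, 220, 221, 222]
221 []
```

The bar and hood edge lie where the shut position predicts, and the robot is clear. I'm handing in.

```bash
python3 -c "
from cell import ctrl
print(ctrl.job_done())"
```

```text
the job is handed in; nothing more can be done
None
```

The job is handed in, result not reported back: collars 66, 58 and 42 (the only three present) are stacked on the post, the stay was broken at its knuckle, and then the hood was lowered in the grip until shut; I viewed 18 pictures against the limit of 14, and the end state was checked by measurement only, with no final picture viewed.

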